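Sort the bag clips by feel and load the clip caddy

ROBOT

A 7-joint arm with a two-finger parallel gripper is mounted at the origin on the work surface. World frame = base frame: x ahead of the robot, y to its left, z up, the work surface at z = 0. Lengths are in m, angles in degrees, forces in N, time in s.
With the tool pointing down it reaches from about 0.425 to 0.875 m from the base axis. Payload 4.7 kg.
Tool frame: the origin (TCP) lies on the centre line of the jaws, within the pads' length; the fingertips stand 25 mm ahead of it and the grasp point (between the pads) lies 6 mm ahead of it; z points along the fingers, y is the direction in which the jaws open and shut (so a half turn about z gives the same grasp; the last joint's range is limited). The gripper opens to 87 mm and grips with 3 to 60 N. Pads are 19 mm wide; open, the fingers measure 117 mm over their backs; the gripper's body (75 mm by 190 mm) begins 51 mm behind the grasp point.
Start: joints at [-73.906, 18.392, -4.016, 83.108, 1.295, 78.541, -3.26], TCP at [0.171, 0.627, 0.248] pointing down, gripper open.
Joint ranges: [-163.93, 163.93], [-17.29, 119.83], [-79.2, 71.16], [3.27, 140.29], [-89.18, 269.18], [5.43, 117.66], [-154.24, 154.24]. Speed limits (degrees/s): [147.25, 147.25, 180, 180, 180, 180, 180].

INTERFACE

Orientations are given as [roll, pitch, yaw] about the fixed x, y, z axes, in that order (R = Rz(yaw) Ry(pitch) Rx(roll)).
In Python, from cell import env gives the robot as it stands.
- The arm moves only by the shell command python3 -m creep 'ROWS' [OPENING] [FORCE]. ROWS is JSON, a list of rows, each an object of numbers: "tx", "ty", "tz": the shift along the tool's x, y, z in m; "rx", "ry", "rz": the turn, a rotation vector about the tool's x, y, z in degrees. In form: [{"tx": .., "ty": .., "tz": .., "rx": .., "ry": .., "rz": ..}, ...]. A call has 1 to 20 rows; each row shifts and turns the commanded pose from where the row before left it, along the tool's axes as they then stand; what a row does not reach is not made up. A row lasts 1/8 s, in which the tool goes at most 62.5 mm and 10.7 degrees, less where a joint would pass 70% of its speed; a pose out of reach is approached as far as the arm can. A call is refused whole if a number of a shift passes 0.0625 or a number of a turn 10.7, either way. A call with a gripper value outside its range is refused whole. OPENING is the finger opening in m, from 0 to 0.087, set as the call begins (- or left out, the last holds). The fingers move at their own pace and stop on an object; FORCE is the grip in N (left out, the last holds). Time passes only in rows, so rows that do not move let the fingers close. It gives the time, the measured TCP pose, the force and the opening at its end, in the units of the state.
- env.get_obs(): the state, without advancing time (a new reading comes with each control period).
- env.read_camera(name): name is "scene" or "side" or "wrist"; returns a dict with "pixels" (400x640x3 uint8, red, green, blue), "intrinsics" (3x3 intrinsics, pixels), "D" ([k1, k2, p1, p2, k3] as OpenCV has them; the pictures are not rectified), "R" (3x3) and "t" (3): a world point X has camera coordinates R X + t. Camera axes: x right, y down, z forward; pixel columns grow to the right and rows downward; lengths in m; the calibration is good to about 2 mm. A picture is of the moment at which its call begins. There is no depth.
- env.sign_off(): hands the job in, once; it reports no verdict.
The state is a dict: "time_s": time; "qpos": joint angles; "joint_velocities": joint speeds; "effort": joint torques, N m; "tool_pos": TCP position; "tool_rot": TCP orientation; "force": force on the tool from outside, world axes, zero at the start; "wrist_torque": the same for the moment, N m; "grip_width": finger opening in m.
Only numpy, scipy, OpenCV 4.12 (cv2) and the standard library are available. Lean on these libraries where they do the work, as an engineer would, in place of code of your own. Each camera call takes 0.05 s, during which the arm holds its last target.

TASK

Sort the spring clips on the counter by how stiff they feel when squeezed: weak ones go in the red reject tub, and each stiff one lies flat in a bay of its own in the rotary caddy, loaded at the uncovered front place; turn the caddy from click to click to bring up the next bay. Finish with the caddy clicked home and an empty bay at the front, and leave the white bowl and the green bottle where they are.

Things in the scene. Friction and masses are not known exactly. Their poses are not given: they have to be found in the camera images.
- clip_a_mid (a point): spring clip a: one of up to six outwardly identical spring bag clips, 80 g, 96 mm long, 26 mm high, lying flat on the counter; 5 or 6 of them are present. Site at mid-length and mid-height (13 mm up). Site x axis: along the clip from squeeze tails (x = -48 mm) to jaws (x = +48 mm); z: the lever's pivot axis, upright.
- clip_b_mid (a point): spring clip b: point as on clip a. Shape of every clip: a straight white bar is one side, its outer face flat at y = -10 mm from tail to jaw. The blue lever pivots at (0, +3 mm); its jaw half lies along the bar, outer face at y = +6 mm; its tail half splays outward, so at rest the tail end is about 34 mm wide over all (outer corner at about x = -45, y = +25 mm).
- clip_c_mid (a point): spring clip c: point as on clip a. Every clip: pinching the tails from above (good place x = -36 mm, fingers closing along y) opens the jaws; the tail width goes from about 34 mm at rest to about 17 mm, where the lever stops. A clip may be lifted and carried by its tails.
- clip_d_mid (a point): spring clip d: point as on clip a. STIFF springs (good) push back with about 15 N at first and 25 N half-way and need over 33 N to reach the stop: a 20 N squeeze leaves the tails over 27 mm wide. WEAK springs (bad) push back with 2 to 5 N only and collapse to the stop.
- clip_e_mid (a point): spring clip e: point as on clip a. Neither name, look nor place tells whether a clip is stiff or weak. Two or three of each are present.
- clip_f_mid (a point): spring clip f: point as on clip a; the same shape as the others.
- bay0 (a point): centre of the floor of bay 0 of the turntable, 20 mm above the counter; a shallow tray with black rubber floor, 78 mm radially by 116 mm crosswise inside, walls 12 mm high and 4 mm thick; a clip fits lying flat with its length crosswise (tangential). Bay centres lie 96 mm from the turntable's axis, 90 degrees apart. Site axes turn with the turntable.
- bay1 (a point): centre of the floor of bay 1 of the turntable, 20 mm above the counter; as bay 0.
- bay2 (a point): centre of the floor of bay 2 of the turntable, 20 mm above the counter; as bay 0.
- bay3 (a point): centre of the floor of bay 3 of the turntable, 20 mm above the counter; as bay 0.
- opening (a point): the fixed place at the front of the caddy (96 mm from its axis, 20 mm above the counter) where the one uncovered bay stands; the point's -x axis points out of the front. The other three bays are under a fixed clear cover (underside 62 mm, top 66 mm above the counter), open over the front bay and, within 50 mm of the axis, over the hub.
- turntable (a joint): angle of the white turntable of the rotary clip caddy (300 mm across), rad, growing counterclockwise seen from above; four detents at 0, 1.571, 3.142 and 4.712 where bay 0, 1, 2, 3 stands at the opening; it can not go past the ends (no full turn). Left free it snaps home from within about 0.6 rad of a detent; about 0.2 N m turns it out of one.
- turn_grip (a point): centre of the black turning bar on top of the turntable's hub, on its axis, 92 mm above the counter; the bar is 56 mm long along the point's x axis, 16 mm wide, and spans 72 to 106 mm above the counter. It turns with the turntable.
- tub_floor (a point): centre of the inner floor (5 mm above the counter) of the fixed red reject tub, outside 200 mm along x, 150 mm along y, 45 mm high, walls 4 mm.
- oil_bottle: bystander: green glass bottle with a black cap, 60 mm across, 190 mm high, standing on the counter; origin at its underside's middle
- ramekin: bystander: small white bowl, 80 mm across, 45 mm high, standing on the counter; origin at its underside's middle

How it is judged (in metres and radians):
At the end, for the whole second after the job is handed in: Stiff clips: each in its own bay (middle within 40 mm of the bay centre, under 22 mm above its floor, flat to 0.15 rad either way up), none in the bay at the opening. Weak clips: in the red tub. Turntable at rest within 0.12 rad of a detent (((horizontal distance between rivet_1 and bay0 below 0.04 m and z of rivet_1 in the frame of bay0 below 0.022 m) or (horizontal distance between rivet_1 and bay1 below 0.04 m and z of rivet_1 in the frame of bay1 below 0.022 m) or (horizontal distance between rivet_1 and bay2 below 0.04 m and z of rivet_1 in the frame of bay2 below 0.022 m) or (horizontal distance between rivet_1 and bay3 below 0.04 m and z of rivet_1 in the frame of bay3 below 0.022 m)) and (angle between rivet_1's own z axis and vertical below 0.15 rad or angle between rivet_1's own z axis and vertical above 2.99 rad) and horizontal distance between each of rivet_1, rivet_4, rivet_6 and opening above 0.09 m and ((horizontal distance between rivet_4 and bay0 below 0.04 m and z of rivet_4 in the frame of bay0 below 0.022 m) or (horizontal distance between rivet_4 and bay1 below 0.04 m and z of rivet_4 in the frame of bay1 below 0.022 m) or (horizontal distance between rivet_4 and bay2 below 0.04 m and z of rivet_4 in the frame of bay2 below 0.022 m) or (horizontal distance between rivet_4 and bay3 below 0.04 m and z of rivet_4 in the frame of bay3 below 0.022 m)) and (angle between rivet_4's own z axis and vertical below 0.15 rad or angle between rivet_4's own z axis and vertical above 2.99 rad) and ((horizontal distance between rivet_6 and bay0 below 0.04 m and z of rivet_6 in the frame of bay0 below 0.022 m) or (horizontal distance between rivet_6 and bay1 below 0.04 m and z of rivet_6 in the frame of bay1 below 0.022 m) or (horizontal distance between rivet_6 and bay2 below 0.04 m and z of rivet_6 in the frame of bay2 below 0.022 m) or (horizontal distance between rivet_6 and bay3 below 0.04 m and z of rivet_6 in the frame of bay3 below 0.022 m)) and (angle between rivet_6's own z axis and vertical below 0.15 rad or angle between rivet_6's own z axis and vertical above 2.99 rad) and horizontal distance between rivet_1 and rivet_4 above 0.08 m and horizontal distance between each of rivet_1, rivet_4 and rivet_6 above 0.08 m and x of rivet_3 in the frame of tub_floor between -0.1 and 0.1 m and y of rivet_3 in the frame of tub_floor between -0.075 and 0.075 m and z of each of rivet_3, rivet_2, rivet_5 in the frame of tub_floor below 0.07 m and x of rivet_2 in the frame of tub_floor between -0.1 and 0.1 m and y of rivet_2 in the frame of tub_floor between -0.075 and 0.075 m and x of rivet_5 in the frame of tub_floor between -0.1 and 0.1 m and y of rivet_5 in the frame of tub_floor between -0.075 and 0.075 m and (value of joint turntable between -0.12 and 0.12 rad or value of joint turntable between 1.4508 and 1.6908 rad or value of joint turntable between 3.0216 and 3.2616 rad or value of joint turntable between 4.5924 and 4.8324 rad) and velocity of joint turntable between -0.05 and 0.05 rad/s); the robot touches nothing.
It fails at once if the oil bottle is pushed aside (distance of oil_bottle from where it was at the start of the episode above 0.03 m).
It fails at once if the ramekin is pushed aside (distance of ramekin from where it was at the start of the episode above 0.03 m).
Of clip_a, clip_b, clip_c, clip_d, clip_e, clip_f only 5 to 6 are there at a start; the rules pass over those that are not, and their reading is None.
At some moment in a run one of clip_a, clip_b, clip_c, clip_d, clip_e, clip_f may be knocked a few centimetres aside while the robot is not near it.
Once in a run the grip may slacken for a moment while it holds something.
It also fails if it takes over 210 s, if anything falls off the work surface, if the arm or the gripper's body presses on something with over 40 N, if the wrist force passes 120 N, or if a joint passes its speed limit or range.

## Working session

There is one attempt and no reset: what is moved stays moved. The work goes in short steps, Python scripts to look and compute and a shell command to move; the robot and the scene stay as the last step left them, time stands still between calls to the robot, and variables do not carry over. Pictures are saved under pics/ and viewed, and the job is handed in when it is done.

```bash
ls; mkdir -p pics; python3 - <<'E'
from cell import env
import cv2
o=env.get_obs()
for k,v in o.items(): print(k,v)
for n in ["scene","side","wrist"]:
    c=env.read_camera(n); cv2.imwrite(f"pics/{n}0.png",c["pixels"][:,:,::-1])
    print(n,c["intrinsics"],c["D"],c["R"],c["t"])
E
```

```text
pics
time_s 0.0
qpos [-73.90595091  18.43829494  -4.01321161  83.17748385   1.29611802
  78.54230591  -3.25984466]
joint_velocities [-0.01836709  0.00942828  0.01684806 -0.07964766  0.07437873 -0.0136694
  0.05747825]
effort [ 2.30906617e-04 -4.91287136e+01 -4.03555473e-01 -3.12529814e+01
 -6.38858811e-02  4.35153174e-02  1.77083025e-04]
tool_pos [0.17130358 0.62646616 0.24644723]
tool_rot [-1.79887217e+02  7.82244821e-03  1.64713942e+02]
force [ 0.56393676  0.02135395 -0.27337424]
wrist_torque [-0.06288049 -0.01275942  0.05542631]
grip_width 0.08708578125924873
scene [[513.80063369   0.         319.05016649]
 [  0.         513.80063369 202.32292847]
 [  0.           0.           1.        ]] [-0.07312147  0.          0.          0.          0.        ] [[-4.53964910e-01  8.91019557e-01 -9.25772016e-05]
 [ 4.90329041e-01  2.49730633e-01 -8.34992241e-01]
 [-7.43971298e-01 -3.79102571e-01 -5.50261709e-01]] [ 0.22415809 -0.22941661  1.90648865]
side [[480.10023466   0.         316.5055098 ]
 [  0.         480.10023466 199.6112962 ]
 [  0.           0.           1.        ]] [0.01638984 0.         0.         0.         0.        ] [[ 0.98959142 -0.14188221  0.02404684]
 [-0.0494142  -0.49196873 -0.86920942]
 [ 0.13515565  0.85897393 -0.49385903]] [-0.562249    0.12374899  1.28519264]
wrist [[289.43599933   0.         315.89000149]
 [  0.         289.43599933 199.09030202]
 [  0.           0.           1.        ]] [-0.0055458  0.         0.         0.         0.       ] [[ 0.26273662  0.9648634  -0.00284465]
 [ 0.92325713 -0.25054839  0.29124177]
 [ 0.2802958  -0.07914622 -0.95664525]] [-0.64893535 -0.0368673   0.3920948 ]
```

View pics/scene0.png

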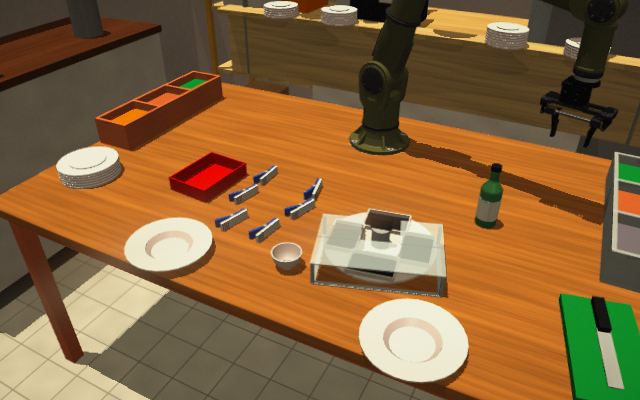

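View pics/side0.png

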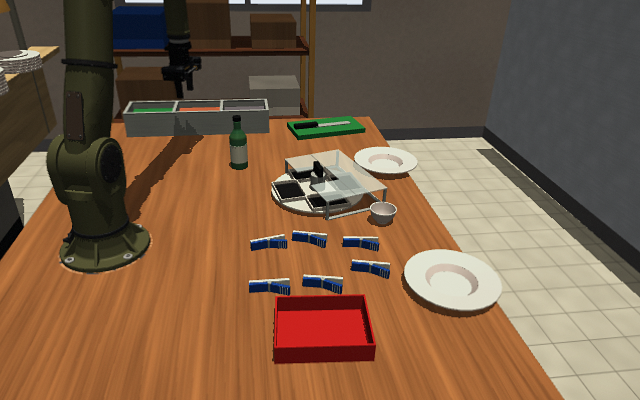

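View pics/wrist0.png

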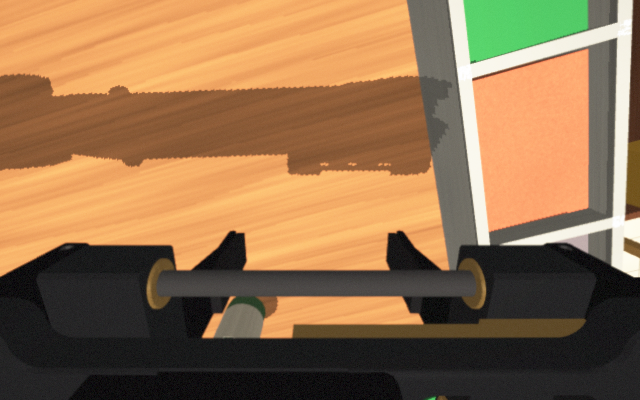

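```bash
cat > h.py <<'E'
from cell import env
import cv2, numpy as np
def cam(n):
    c=env.read_camera(n); return c
def ray(c,uv):
    uv=np.asarray(uv,float).reshape(-1,1,2)
    p=cv2.undistortPoints(uv,c["intrinsics"],np.array(c["D"])).reshape(-1,2)
    d=np.c_[p,np.ones(len(p))]@c["R"]      # R^T d
    o=-c["R"].T@c["t"]
    return o,d
def plane(c,uv,z):
    o,d=ray(c,uv); s=(z-o[2])/d[:,2]; return o+d*s[:,None]
def proj(c,X):
    rv,_=cv2.Rodrigues(np.array(c["R"])); return cv2.projectPoints(np.asarray(X,float).reshape(-1,1,3),rv,np.array(c["t"]),c["intrinsics"],np.array(c["D"]))[0].reshape(-1,2)
def crop(c,x0,y0,x1,y1,s,fn):
    im=c["pixels"][y0:y1,x0:x1,::-1]; cv2.imwrite(fn,cv2.resize(im,None,fx=s,fy=s,interpolation=cv2.INTER_CUBIC))
E
python3 - <<'E'
from h import *
c=cam("scene"); crop(c,160,140,460,310,2.6,"pics/sc1.png")
c=cam("side"); crop(c,220,130,420,370,2.5,"pics/si1.png")
E
```

```text
(no output)
```

View pics/sc1.png

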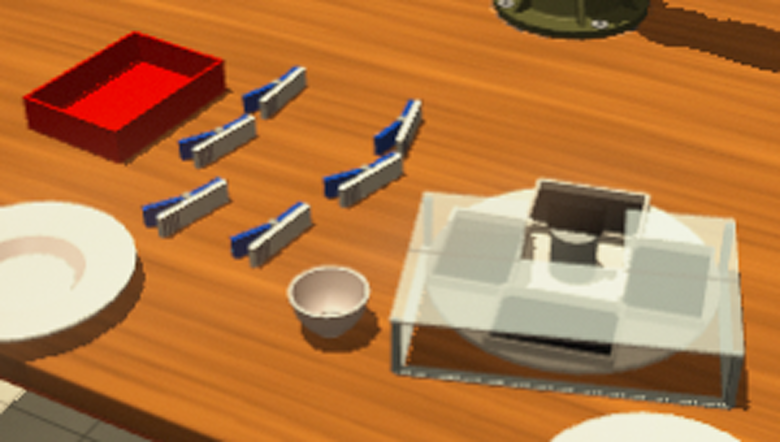

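View pics/si1.png

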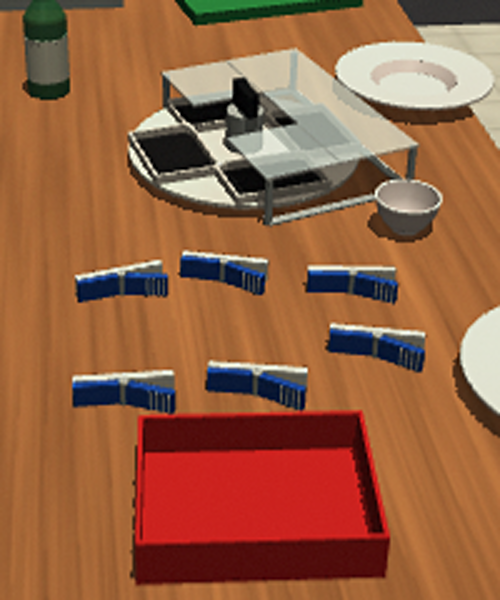

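```bash
python3 - <<'E'
from h import *
c=cam("side"); np.set_printoptions(precision=3,suppress=True)
print("cams",-c["R"].T@c["t"])
hsv=cv2.cvtColor(c["pixels"],cv2.COLOR_RGB2HSV)
m=cv2.inRange(hsv,(100,120,40),(125,255,255)); m[:225]=0; m[300:]=0
m=cv2.morphologyEx(m,cv2.MORPH_CLOSE,np.ones((3,3)))
n,l,s,ce=cv2.connectedComponentsWithStats(m)
for i in range(1,n):
    if s[i,4]<40: continue
    print(s[i],ce[i],plane(c,[ce[i]],.013), proj(c,plane(c,[ce[i]],.013)))
rd=cv2.inRange(hsv,(0,200,100),(6,255,255)); 
n,l,s,ce=cv2.connectedComponentsWithStats(rd)
i=1+np.argmax(s[1:,4]); x,y,w,h,a=s[i]; print(s[i])
print("tub corners top", plane(c,[[x,y+h-14],[274,296],[369,296]],.045))
# zoom turntable pts: opening-bay corners in side
for uv in [(274,192),(297,181),(306,196),(283,202)]: print(uv,plane(c,[uv],.032))
w=cam("wrist"); print("wrist", -w["R"].T@w["t"], w["R"][2], env.get_obs()["tool_pos"])
s2=cam("scene"); hsv=cv2.cvtColor(s2["pixels"],cv2.COLOR_RGB2HSV)
m=cv2.inRange(hsv,(100,120,40),(125,255,255)); m[:160]=0;m[250:]=0
n,l,s,ce=cv2.connectedComponentsWithStats(m)
print("scene")
for i in range(1,n):
    if s[i,4]<20: continue
    print(s[i],ce[i],plane(s2,[ce[i]],.018))
E
```

```text
cams [ 0.389 -1.123  0.756]
[292 232  34  16 266] [308.365 238.586] [[ 0.539 -0.043  0.013]] [[308.365 238.586]]
[251 239  36  12 293] [268.898 243.812] [[ 0.431 -0.056  0.013]] [[268.898 243.812]]
[343 238  36  13 301] [360.482 243.412] [[ 0.677 -0.081  0.013]] [[360.482 243.412]]
[351 262  39  16 332] [370.28  268.596] [[ 0.677 -0.191  0.013]] [[370.28  268.596]]
[303 277  39  17 360] [322.197 283.839] [[ 0.548 -0.236  0.013]] [[322.197 283.839]]
[249 282  41  13 376] [269.436 287.527] [[ 0.422 -0.235  0.013]] [[269.436 287.527]]
[ 274  294  102   55 3675]
tub corners top [[ 0.421 -0.42   0.045]
 [ 0.429 -0.303  0.045]
 [ 0.638 -0.327  0.045]]
(274, 192) [[0.461 0.197 0.032]]
(297, 181) [[0.541 0.264 0.032]]
(306, 196) [[0.558 0.162 0.032]]
(283, 202) [[0.484 0.132 0.032]]
wrist [0.095 0.648 0.385] [ 0.281 -0.078 -0.957] [0.171 0.627 0.247]
scene
[254 172  12  10  40] [257.725 176.875] [[ 0.455 -0.241  0.018]]
[305 187   9  12  60] [308.45  192.433] [[ 0.463 -0.052  0.018]]
[285 205  14  10  53] [289.34  209.245] [[ 0.569 -0.059  0.018]]
[215 216  15   5  20] [222.  217.9] [[ 0.695 -0.208  0.018]]
[249 226  15   7  27] [255.741 229.296] [[ 0.697 -0.092  0.018]]
```

```bash
python3 -m creep '[{"tz":-0.04,"rz":-7.65},{"tz":-0.04,"rz":-7.65},{"tx":-0.03,"ty":-0.0504},{"tx":-0.03,"ty":-0.0504},{"tx":-0.03,"ty":-0.0504},{"tx":-0.03,"ty":-0.0504},{"tx":-0.03,"ty":-0.0504},{"tx":-0.03,"ty":-0.0504},{"tx":-0.03,"ty":-0.0504},{"tx":-0.03,"ty":-0.0504},{"tx":-0.03,"ty":-0.0504},{"tx":-0.03,"ty":-0.0504},{"tx":-0.03,"ty":-0.0504},{"tx":-0.03,"ty":-0.0504},{"tx":-0.03,"ty":-0.0504},{"tx":-0.03,"ty":-0.0504},{"tx":-0.03,"ty":-0.0504},{}]' 0.06 20
python3 - <<'E'
from h import *
c=cam("wrist"); cv2.imwrite("pics/w1.png",c["pixels"][:,:,::-1]); print(env.get_obs()["qpos"].round(1) )
E
```

```text
[-73.9  18.4  -4.   83.1   1.3  78.5  -3.3]$[0]: bad value
```

View pics/w1.png

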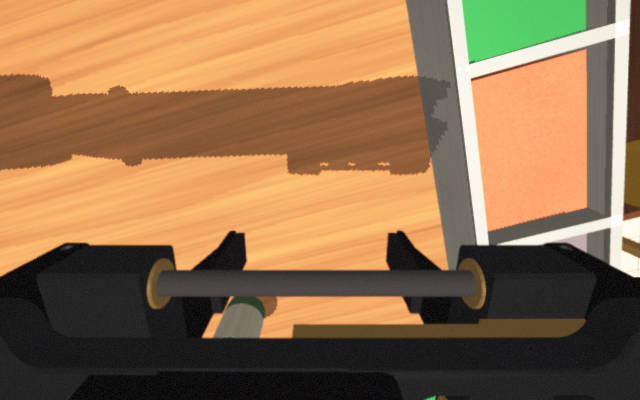

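The move was refused because the rows need all six fields, so the view is unchanged.

```bash
python3 -m creep '[{"tx":0,"ty":0,"tz":-0.04,"rx":0,"ry":0,"rz":-7.65},{"tx":0,"ty":0,"tz":-0.04,"rx":0,"ry":0,"rz":-7.65},{"tx":-0.03,"ty":-0.0504,"tz":0,"rx":0,"ry":0,"rz":0},{"tx":-0.03,"ty":-0.0504,"tz":0,"rx":0,"ry":0,"rz":0},{"tx":-0.03,"ty":-0.0504,"tz":0,"rx":0,"ry":0,"rz":0},{"tx":-0.03,"ty":-0.0504,"tz":0,"rx":0,"ry":0,"rz":0},{"tx":-0.03,"ty":-0.0504,"tz":0,"rx":0,"ry":0,"rz":0},{"tx":-0.03,"ty":-0.0504,"tz":0,"rx":0,"ry":0,"rz":0},{"tx":-0.03,"ty":-0.0504,"tz":0,"rx":0,"ry":0,"rz":0},{"tx":-0.03,"ty":-0.0504,"tz":0,"rx":0,"ry":0,"rz":0},{"tx":-0.03,"ty":-0.0504,"tz":0,"rx":0,"ry":0,"rz":0},{"tx":-0.03,"ty":-0.0504,"tz":0,"rx":0,"ry":0,"rz":0},{"tx":-0.03,"ty":-0.0504,"tz":0,"rx":0,"ry":0,"rz":0},{"tx":-0.03,"ty":-0.0504,"tz":0,"rx":0,"ry":0,"rz":0},{"tx":-0.03,"ty":-0.0504,"tz":0,"rx":0,"ry":0,"rz":0},{"tx":-0.03,"ty":-0.0504,"tz":0,"rx":0,"ry":0,"rz":0},{"tx":-0.03,"ty":-0.0504,"tz":0,"rx":0,"ry":0,"rz":0},{"tx":0,"ty":0,"tz":0,"rx":0,"ry":0,"rz":0}]' 0.06 20
python3 - <<'E'
from h import *
c=cam("wrist"); cv2.imwrite("pics/w2.png",c["pixels"][:,:,::-1]); print(env.get_obs()["qpos"].round(1) )
E
```

```text
time_s: 2.7
tool_pos: [0.6217, -0.1346, 0.3262]
tool_rot: [-179.7, -0.1, 179.5]
force: [-0.6, 0.4, -0.4]
grip_width: 0.0601
[-20.8  17.5  39.2  79.4 -10.9  87.  107.5]
```

View pics/w2.png

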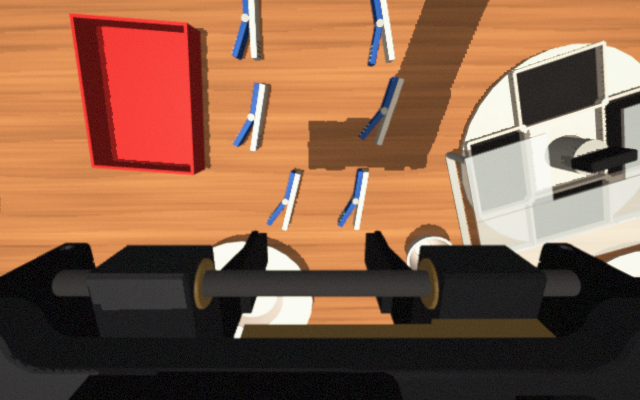

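```bash
cat >> h.py <<'E'
def clips(c,vis=None):
    """find clips in the wrist picture: white bar (minAreaRect) + blue lever"""
    im=c["pixels"]; hsv=cv2.cvtColor(im,cv2.COLOR_RGB2HSV)
    blue=cv2.inRange(hsv,(98,110,40),(128,255,255))
    white=cv2.inRange(hsv,(0,0,120),(180,70,255))
    n,l,s,ce=cv2.connectedComponentsWithStats(cv2.dilate(blue,np.ones((3,3))))
    out=[]
    for i in range(1,n):
        if s[i,4]<60: continue
        x,y,w,h,_=s[i]
        near=cv2.dilate((l==i).astype(np.uint8),np.ones((13,13)))
        wm=cv2.bitwise_and(white,white,mask=near)
        n2,l2,s2,c2=cv2.connectedComponentsWithStats(wm)
        if n2<2: continue
        k=1+np.argmax(s2[1:,4])
        if s2[k,4]<40: continue
        p=np.argwhere(l2==k)[:,::-1].astype(float)
        b=np.argwhere((l==i)&(blue>0))[:,::-1].astype(float)
        P=plane(c,p,.026)[:,:2]; B=plane(c,b,.026)[:,:2]
        vx,vy,x0,y0=cv2.fitLine(P.astype(np.float32),cv2.DIST_HUBER,0,.001,.001).ravel()
        d=np.array([vx,vy]); 
        # sign: x axis from tails to jaws; tail half of blue stands further from bar
        t=(P-[x0,y0])@d; m0=(np.percentile(t,1)+np.percentile(t,99))/2
        nrm=np.array([-d[1],d[0]]); bt=(B-[x0,y0])@d-m0; bn=abs((B-[x0,y0])@nrm)
        if np.corrcoef(bt,bn)[0,1]>0: d=-d
        nrm=np.array([-d[1],d[0]])
        mid=np.array([x0,y0])+ (m0*np.array([vx,vy]))
        L=np.percentile(t,99)-np.percentile(t,1)
        side=np.sign(np.median((B-mid)@nrm))
        yb=(P-mid)@nrm
        out.append(dict(px=ce[i],mid=mid,d=d,yaw=np.degrees(np.arctan2(d[1],d[0])),L=L,side=side,bmax=np.percentile(((B-mid)@nrm)*side,99),wb=np.percentile(yb,[2,98]),tail=mid-.036*d))
    return out
E
python3 - <<'E'
from h import *
np.set_printoptions(precision=4,suppress=True)
c=cam("wrist"); crop(c,220,0,420,150,4,"pics/z1.png");crop(c,220,90,420,240,4,"pics/z2.png")
for q in clips(c): print(q["px"].round(),"mid",q["mid"],"yaw %.1f L %.3f side %d bmax %.4f"%(q["yaw"],q["L"],q["side"],q["bmax"]),q["wb"])
hsv=cv2.cvtColor(c["pixels"],cv2.COLOR_RGB2HSV)
for uv in [(70,14),(188,25),(205,172),(93,165)]: print("tub rim",uv,plane(c,[uv],.045))
for uv in [(514,72),(603,42),(607,101),(522,128)]: print("bay",uv,plane(c,[uv],.032))
E
```

```text
[243.   7.] mid [ 0.414  -0.2228] yaw -25.4 L 0.026 side -1 bmax 0.0129 [-0.0081  0.0084]
[374.  10.] mid [ 0.4177 -0.0455] yaw -1.0 L 0.032 side -1 bmax 0.0165 [-0.0082  0.0077]
[238.  40.] mid [ 0.4411 -0.2222] yaw 178.8 L 0.045 side 1 bmax 0.0259 [-0.0048  0.012 ]
[372.  45.] mid [ 0.4391 -0.0429] yaw -158.8 L 0.032 side 1 bmax 0.0311 [-0.0069  0.0074]
[387.  92.] mid [ 0.5225 -0.0237] yaw -20.0 L 0.050 side -1 bmax 0.0140 [-0.0093  0.0048]
[252.  98.] mid [ 0.5295 -0.2184] yaw -17.6 L 0.053 side -1 bmax 0.0112 [-0.0098  0.0068]
[368. 125.] mid [ 0.5559 -0.0348] yaw 171.7 L 0.035 side 1 bmax 0.0312 [-0.0051  0.0082]
[240. 133.] mid [ 0.5663 -0.227 ] yaw 173.5 L 0.044 side 1 bmax 0.0282 [-0.0064  0.0103]
[355. 184.] mid [ 0.6576 -0.0638] yaw -12.1 L 0.053 side -1 bmax 0.0143 [-0.0097  0.0058]
[287. 184.] mid [ 0.6588 -0.1729] yaw -19.4 L 0.054 side -1 bmax 0.0109 [-0.0098  0.0067]
[344. 213.] mid [ 0.6937 -0.0712] yaw 176.4 L 0.043 side 1 bmax 0.0259 [-0.006   0.0081]
[273. 213.] mid [ 0.692  -0.1828] yaw 172.6 L 0.040 side 1 bmax 0.0292 [-0.0056  0.0098]
tub rim (70, 14) [[ 0.421  -0.4456  0.045 ]]
tub rim (188, 25) [[ 0.4347 -0.2959  0.045 ]]
tub rim (205, 172) [[ 0.6267 -0.2957  0.045 ]]
tub rim (93, 165) [[ 0.6157 -0.4596  0.045 ]]
bay (514, 72) [[0.4903 0.1415 0.032 ]]
bay (603, 42) [[0.4529 0.2546 0.032 ]]
bay (607, 101) [[0.5283 0.2813 0.032 ]]
bay (522, 128) [[0.5655 0.1676 0.032 ]]
```

View pics/z1.png

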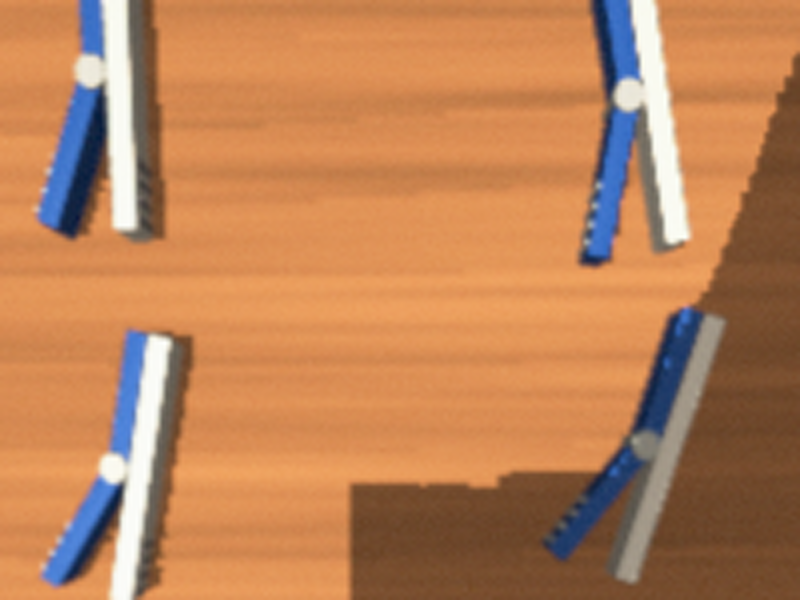

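View pics/z2.png

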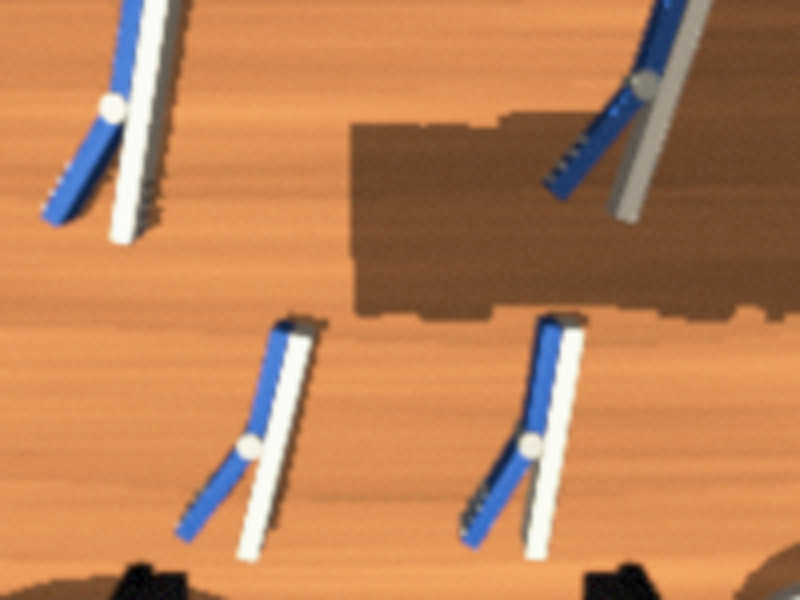

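```bash
python3 - <<'E'
from h import *
np.set_printoptions(precision=4,suppress=True)
c=cam("wrist")
T={'A':((90,72,0),(125,232,0),(117,0,0)),'B':((629,95,0),(677,242,0),(642,0,0)),'C':((113,108,90),(122,240,90),(158,337,0)),
'D':((646,84,90),(628,218,90),(712,318,0)),'E':((249,446,90),(247,558,90),(301,332,90)),'F':((530,445,90),(537,557,90),(573,325,90))}
for k,v in T.items():
    p=[(220+a/4,o+b/4) for a,b,o in v]
    R,t,j=plane(c,p,.026)[:,:2]
    d=(j-t)/np.linalg.norm(j-t); n=np.array([-d[1],d[0]])
    print(k,"L %.4f"%np.linalg.norm(j-t),"yaw %.1f"%np.degrees(np.arctan2(d[1],d[0])),"rivet",R,"tail->rivet along %.4f lat %.4f"%((R-t)@d,(R-t)@n),"grip",t+.012*d+ .0105*n, "mid",R-.003*n)
E
```

```text
A L 0.0696 yaw 178.5 rivet [ 0.4225 -0.2273] tail->rivet along 0.0485 lat 0.0098 grip [ 0.459  -0.2289] mid [ 0.4226 -0.2243]
B L 0.0746 yaw -167.1 rivet [ 0.4294 -0.0472] tail->rivet along 0.0482 lat 0.0087 grip [ 0.4651 -0.0408] mid [ 0.4287 -0.0443]
C L 0.0944 yaw 168.5 rivet [ 0.5498 -0.2281] tail->rivet along 0.0469 lat 0.0097 grip [ 0.5838 -0.2359] mid [ 0.5504 -0.2252]
D L 0.0937 yaw 165.1 rivet [ 0.5414 -0.0343] tail->rivet along 0.0474 lat 0.0089 grip [ 0.5751 -0.045 ] mid [ 0.5422 -0.0314]
E L 0.0970 yaw 165.7 rivet [ 0.6789 -0.1828] tail->rivet along 0.0471 lat 0.0095 grip [ 0.7127 -0.1925] mid [ 0.6797 -0.1799]
F L 0.0968 yaw 174.0 rivet [ 0.6785 -0.0714] tail->rivet along 0.0472 lat 0.0096 grip [ 0.7134 -0.0759] mid [ 0.6788 -0.0684]
```

```bash
cat >> h.py <<'E'
def goto(x,y,z,yaw):
    o=env.get_obs(); p=np.array(o["tool_pos"]); cur=o["tool_rot"][2]
    rz=-((yaw-cur+180)%360-180)
    a=np.radians(yaw); D=np.array([x,y,z])-p
    tx=D[0]*np.cos(a)+D[1]*np.sin(a); ty=D[0]*np.sin(a)-D[1]*np.cos(a)
    print("t %.1f pos %s yaw %.1f w %.4f F %s q3 %.0f q7 %.0f"%(o["time_s"],p.round(4),cur,o["grip_width"],np.round(o["force"],1),o["qpos"][2],o["qpos"][6]))
    print("rz first %.2f  then tx %.4f ty %.4f tz %.4f"%(rz,tx,ty,-D[2]))
E
python3 -c "
from h import *
goto(.714,-.0777,.038,174)"
```

```text
t 2.9 pos [ 0.6215 -0.1277  0.3274] yaw -179.9 w 0.0596 F [ 0.2  0.3 -0.1] q3 39 q7 107
rz first 6.07  then tx -0.0868 ty 0.0594 tz 0.2894
```

```bash
python3 - <<'E'
from h import *
np.set_printoptions(precision=4,suppress=True)
for i in range(3):
    c=cam("wrist"); print((-c["R"].T@c["t"]),env.get_obs()["tool_pos"])
crop(c,220,0,420,150,4,"pics/z3.png");crop(c,220,90,420,240,4,"pics/z4.png")
E
```

```text
[ 0.542  -0.1279  0.4649] [ 0.6215 -0.1271  0.3277]
[ 0.5419 -0.1274  0.4651] [ 0.6215 -0.1269  0.3279]
[ 0.5419 -0.1273  0.4653] [ 0.6215 -0.1269  0.3281]
```

View pics/z4.png

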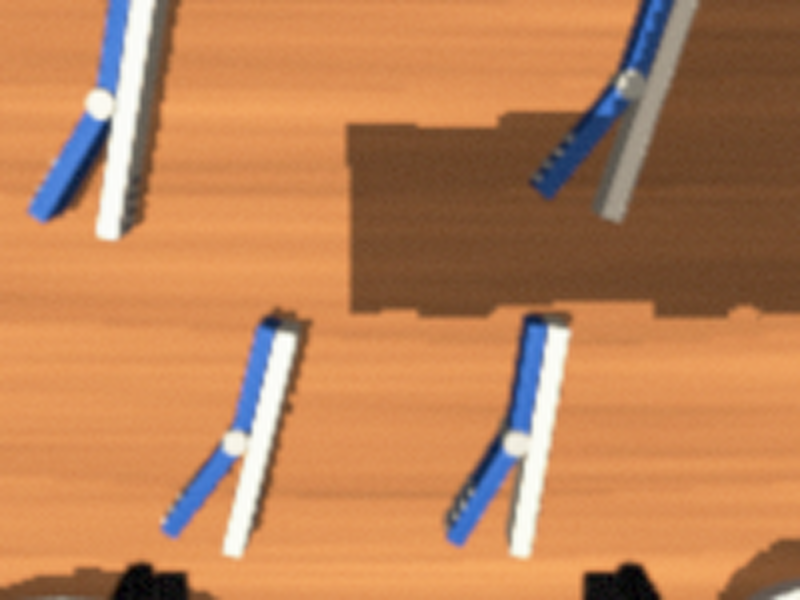

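View pics/z3.png

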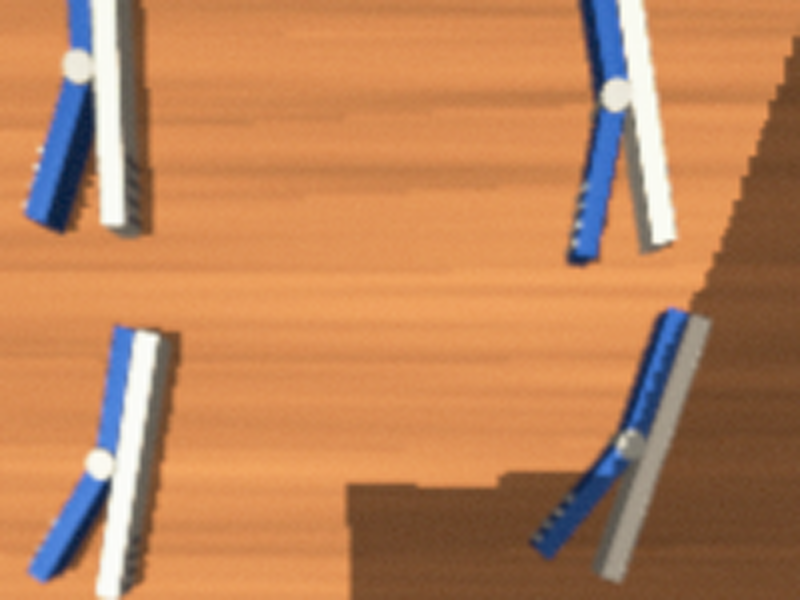

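```bash
python3 - <<'E'
from h import *
np.set_printoptions(precision=4,suppress=True)
c=cam("wrist")
T={'A':((78,66,0),(113,226,0),(104,0,0)),'B':((616,95,0),(664,242,0),(630,0,0)),'C':((99,103,90),(109,235,90),(147,332,0)),
'D':((630,84,90),(612,217,90),(698,318,0)),'E':((235,442,90),(233,553,90),(288,327,90)),'F':((516,442,90),(521,554,90),(560,325,90))}
for k,v in T.items():
    p=[(220+a/4,o+b/4) for a,b,o in v]
    R,t,j=plane(c,p,.026)[:,:2]
    d=(j-t)/np.linalg.norm(j-t); n=np.array([-d[1],d[0]])
    print(k,"L %.4f"%np.linalg.norm(j-t),"yaw %.1f"%np.degrees(np.arctan2(d[1],d[0])),"rivet",R,"along %.4f lat %.4f"%((R-t)@d,(R-t)@n),"grip",R-.036*d+.0025*n)
goto(.714,-.0777,.038,174)
crop(c,440,20,640,260,2.5,"pics/tt.png")
E
```

```text
A L 0.0678 yaw 178.9 rivet [ 0.4216 -0.2296] along 0.0484 lat 0.0095 grip [ 0.4576 -0.2328]
B L 0.0746 yaw -167.2 rivet [ 0.4295 -0.0497] along 0.0482 lat 0.0090 grip [ 0.4652 -0.0441]
C L 0.0945 yaw 168.2 rivet [ 0.5491 -0.2311] along 0.0467 lat 0.0104 grip [ 0.5838 -0.2409]
D L 0.0938 yaw 164.6 rivet [ 0.5417 -0.0377] along 0.0471 lat 0.0092 grip [ 0.5757 -0.0496]
E L 0.0972 yaw 165.5 rivet [ 0.6784 -0.1857] along 0.0467 lat 0.0096 grip [ 0.7127 -0.1972]
F L 0.0960 yaw 173.2 rivet [ 0.678 -0.074] along 0.0472 lat 0.0095 grip [ 0.7134 -0.0808]
t 3.0 pos [ 0.6215 -0.1271  0.3281] yaw -179.8 w 0.0598 F [-0.4 -0.2  0.3] q3 39 q7 107
rz first 6.17  then tx -0.0868 ty 0.0588 tz 0.2901
```

View pics/tt.png

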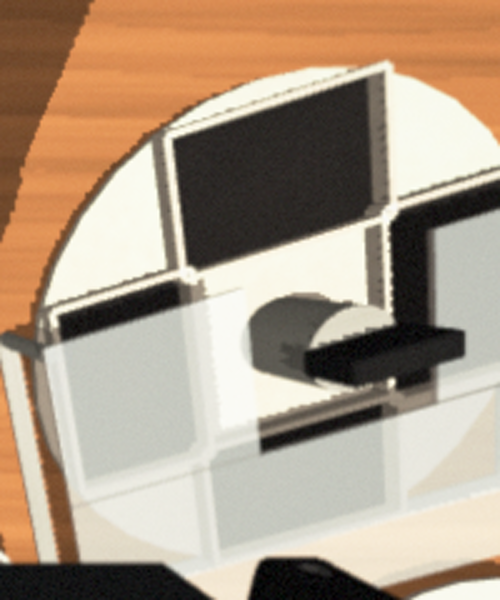

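```bash
python3 - <<'E'
from h import *
np.set_printoptions(precision=4,suppress=True)
c=cam("wrist")
f=lambda u,v:(440+u/2.5,20+v/2.5)
P=plane(c,[f(163,133),f(390,62),f(392,208),f(187,272)],.032); print(P[:,:2],P.mean(0))
for a,b in[(0,1),(1,2),(2,3),(3,0)]:
    v=P[b]-P[a]; print(np.linalg.norm(v),np.degrees(np.arctan2(v[1],v[0])))
B=plane(c,[f(305,350),f(462,326),f(466,343),f(355,368)],.106); print("bar",B[:,:2])
v=B[1]-B[0];print(np.degrees(np.arctan2(v[1],v[0])),np.linalg.norm(v))
D=plane(c,[f(245,345),f(390,345)],.07);print("hub",D)
goto(.7134,-.0808,.038,173)
E
```

```text
[[0.4906 0.1349]
 [0.4541 0.2517]
 [0.5292 0.2741]
 [0.5656 0.1634]] [0.5099 0.206  0.032 ]
0.12241912684286446 107.33861352464913
0.07839561043554835 16.62178868901428
0.11652717280630973 -71.83502761191917
0.08022126871912126 -159.142850583604
bar [[0.5992 0.1809]
 [0.5868 0.2567]
 [0.5952 0.2614]
 [0.6082 0.2087]]
99.28656877385659 0.07674109569685893
hub [[0.6023 0.1779 0.07  ]
 [0.6019 0.2583 0.07  ]]
t 3.1 pos [ 0.6215 -0.1274  0.3281] yaw -179.9 w 0.0599 F [ 0.8  0.6 -0.2] q3 39 q7 107
rz first 7.14  then tx -0.0855 ty 0.0575 tz 0.2901
```

```bash
python3 -m creep '[{"tx":0,"ty":0,"tz":0,"rx":0,"ry":0,"rz":7.1},{"tx":-0.043,"ty":0.029,"tz":0.03,"rx":0,"ry":0,"rz":0},{"tx":-0.0425,"ty":0.0285,"tz":0.03,"rx":0,"ry":0,"rz":0},{"tx":0,"ty":0,"tz":0.06,"rx":0,"ry":0,"rz":0},{"tx":0,"ty":0,"tz":0.06,"rx":0,"ry":0,"rz":0},{"tx":0,"ty":0,"tz":0.06,"rx":0,"ry":0,"rz":0},{"tx":0,"ty":0,"tz":0.03,"rx":0,"ry":0,"rz":0},{"tx":0,"ty":0,"tz":0,"rx":0,"ry":0,"rz":0},{"tx":0,"ty":0,"tz":0,"rx":0,"ry":0,"rz":0}]' 0.06 20
python3 - <<'E'
from h import *
goto(.7134,-.0808,.038,173)
c=cam("side");crop(c,240,160,440,310,4,"pics/p1.png")
E
```

```text
time_s: 4.22
tool_pos: [0.7148, -0.0821, 0.0598]
tool_rot: [180.0, 0.2, 173.0]
force: [0.3, -0.6, 0.3]
grip_width: 0.0602
t 4.2 pos [ 0.7148 -0.0821  0.0598] yaw 173.0 w 0.0602 F [ 0.3 -0.6  0.3] q3 34 q7 102
rz first -0.04  then tx 0.0016 ty 0.0011 tz 0.0218
```

View pics/p1.png

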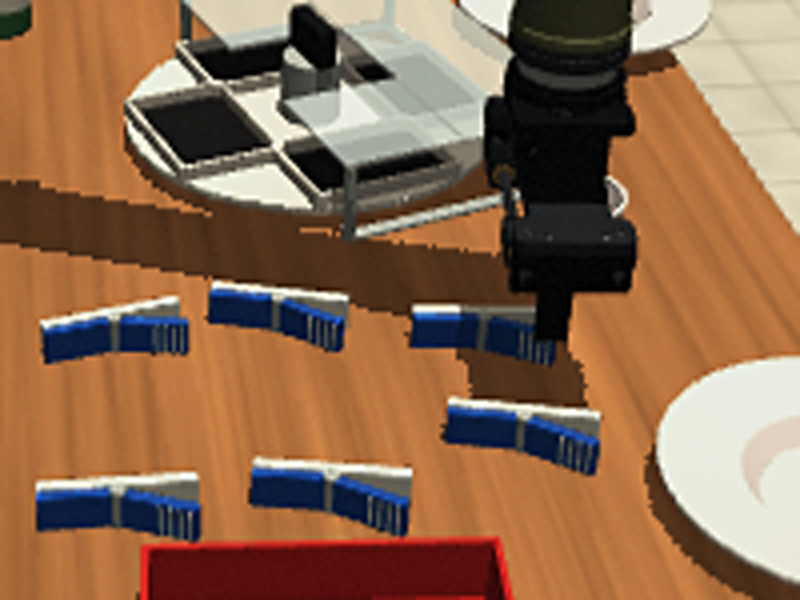

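```bash
python3 -m creep '[{"tx":0.0015,"ty":0.001,"tz":0.012,"rx":0,"ry":0,"rz":0},{"tx":0,"ty":0,"tz":0.0095,"rx":0,"ry":0,"rz":0},{"tx":0,"ty":0,"tz":0,"rx":0,"ry":0,"rz":0}]' 
python3 -m creep '[{"tx":0,"ty":0,"tz":0,"rx":0,"ry":0,"rz":0},{"tx":0,"ty":0,"tz":0,"rx":0,"ry":0,"rz":0},{"tx":0,"ty":0,"tz":0,"rx":0,"ry":0,"rz":0},{"tx":0,"ty":0,"tz":0,"rx":0,"ry":0,"rz":0},{"tx":0,"ty":0,"tz":0,"rx":0,"ry":0,"rz":0},{"tx":0,"ty":0,"tz":0,"rx":0,"ry":0,"rz":0}]' 0 20
```

```text
time_s: 4.65
tool_pos: [0.7113, -0.0809, 0.0348]
tool_rot: [180.0, -0.1, 172.9]
force: [0.2, 1.2, 0.5]
grip_width: 0.0596
time_s: 5.4
tool_pos: [0.7124, -0.0811, 0.0364]
tool_rot: [180.0, 0.0, 172.9]
force: [0.2, 0.7, 1.4]
grip_width: 0.0312
```

```bash
python3 -m creep '[{"tx":0,"ty":0,"tz":0,"rx":0,"ry":0,"rz":0},{"tx":0,"ty":0,"tz":0,"rx":0,"ry":0,"rz":0},{"tx":0,"ty":0,"tz":0,"rx":0,"ry":0,"rz":0}]' 0 22
python3 - <<'E'
from h import *
goto(.5,.17,.2,107.5)
E
```

```text
time_s: 5.78
tool_pos: [0.7125, -0.081, 0.0364]
tool_rot: [180.0, 0.0, 172.9]
force: [0.5, 0.4, 2.3]
grip_width: 0.0309
t 5.8 pos [ 0.7125 -0.081   0.0364] yaw 172.9 w 0.0309 F [0.5 0.4 2.3] q3 33 q7 102
rz first 65.42  then tx 0.3033 ty -0.1271 tz -0.1636
```

```bash
python3 -m creep '[{"tx":0,"ty":0,"tz":-0.03,"rx":0,"ry":0,"rz":0},{"tx":0,"ty":0,"tz":-0.05,"rx":0,"ry":0,"rz":9.3},{"tx":0,"ty":0,"tz":-0.05,"rx":0,"ry":0,"rz":9.3},{"tx":0,"ty":0,"tz":-0.034,"rx":0,"ry":0,"rz":9.3},{"tx":0,"ty":0,"tz":0,"rx":0,"ry":0,"rz":9.4},{"tx":0,"ty":0,"tz":0,"rx":0,"ry":0,"rz":9.4},{"tx":0,"ty":0,"tz":0,"rx":0,"ry":0,"rz":9.4},{"tx":0,"ty":0,"tz":0,"rx":0,"ry":0,"rz":9.3},{"tx":0,"ty":0,"tz":0,"rx":0,"ry":0,"rz":0},{"tx":0,"ty":0,"tz":0,"rx":0,"ry":0,"rz":0}]' 0 25
python3 - <<'E'
from h import *
goto(.5094,.1681,.15,107.5)
c=cam("wrist");cv2.imwrite("pics/w5.png",c["pixels"][:,:,::-1])
E
```

```text
time_s: 7.02
tool_pos: [0.7118, -0.0813, 0.1996]
tool_rot: [-179.9, -0.0, 107.7]
force: [0.0, 0.2, -0.0]
grip_width: 0.0273
t 7.0 pos [ 0.7118 -0.0813  0.1996] yaw 107.7 w 0.0273 F [ 0.   0.2 -0. ] q3 50 q7 39
rz first 0.16  then tx 0.2987 ty -0.1181 tz 0.0496
```

View pics/w5.png

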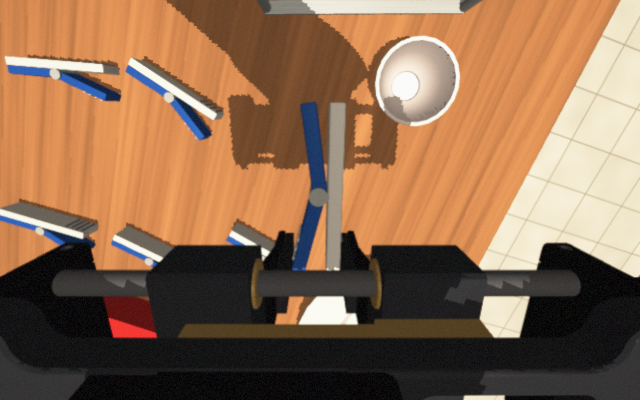

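```bash
python3 -m creep '[{"tx":0.05,"ty":-0.02,"tz":0,"rx":0,"ry":0,"rz":0},{"tx":0.05,"ty":-0.02,"tz":0,"rx":0,"ry":0,"rz":0},{"tx":0.05,"ty":-0.02,"tz":0,"rx":0,"ry":0,"rz":0},{"tx":0.05,"ty":-0.02,"tz":0,"rx":0,"ry":0,"rz":0},{"tx":0.05,"ty":-0.02,"tz":0,"rx":0,"ry":0,"rz":0},{"tx":0.049,"ty":-0.018,"tz":0,"rx":0,"ry":0,"rz":0},{"tx":0,"ty":0,"tz":0,"rx":0,"ry":0,"rz":0},{"tx":0,"ty":0,"tz":0,"rx":0,"ry":0,"rz":0}]' 0 25
python3 - <<'E'
from h import *
goto(.5094,.1681,.15,107.5)
c=cam("wrist");cv2.imwrite("pics/w6.png",c["pixels"][:,:,::-1])
c=cam("side");print("bottle",plane(c,[(238,166)],0)); cv2.imwrite("pics/s6.png",c["pixels"][:,:,::-1])
E
```

```text
time_s: 8.07
tool_pos: [0.5099, 0.1681, 0.2004]
tool_rot: [180.0, -0.0, 107.6]
force: [1.0, -0.9, -0.9]
grip_width: 0.0269
t 8.1 pos [0.5099 0.1681 0.2004] yaw 107.6 w 0.0269 F [ 1.  -0.9 -0.9] q3 55 q7 3
rz first 0.08  then tx 0.0002 ty -0.0004 tz 0.0504
bottle [[0.34882206 0.46250545 0.        ]]
```

View pics/w6.png

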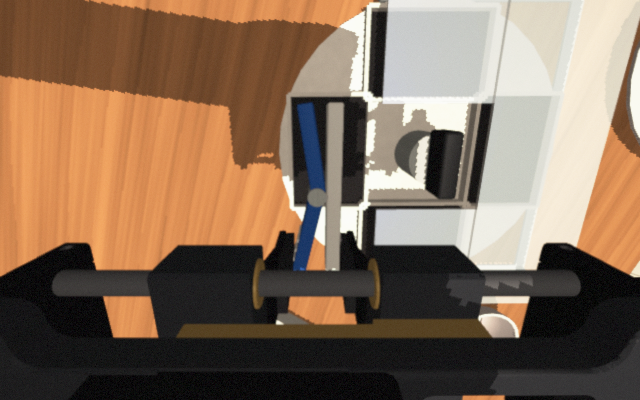

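View pics/s6.png

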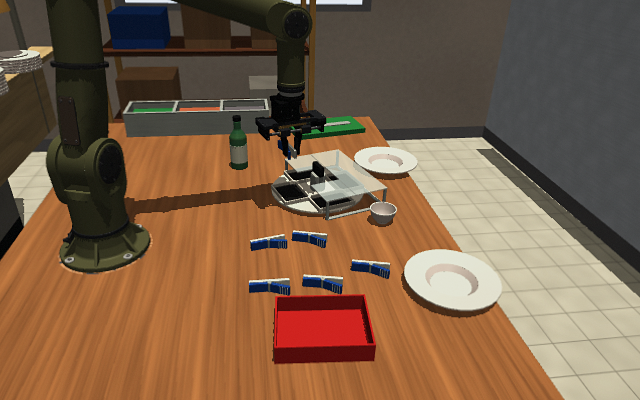

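```bash
python3 - <<'E'
from h import *
np.set_printoptions(precision=4,suppress=True)
c=cam("wrist")
P=plane(c,[(291,97),(366,97),(366,205),(292,206)],.020);print(P[:,:2],P.mean(0))
for z in(.106,):
  B=plane(c,[(441,131),(462,131),(462,198),(441,198)],z);print(B[:,:2],B.mean(0))
m=P.mean(0)[:2];a=np.radians(17.5);u=np.array([np.cos(a),np.sin(a)]);d=np.array([-u[1],u[0]])
print("axis",m+.096*u)
C=plane(c,[(306,103),(335,103),(335,265)],.065);print("clip",C)
goto(.5094,.1681,.06,107.5)
im=c["pixels"][80:220,270:480,::-1];cv2.imwrite("pics/z6.png",cv2.resize(im,None,fx=3.8,fy=3.8,interpolation=cv2.INTER_CUBIC))
E
```

```text
[[0.4584 0.2485]
 [0.5326 0.2718]
 [0.5736 0.1612]
 [0.4924 0.1344]] [0.5143 0.204  0.02  ]
[[0.585  0.2581]
 [0.6007 0.2631]
 [0.6248 0.2133]
 [0.608  0.208 ]] [0.6046 0.2356 0.106 ]
axis [0.6058 0.2328]
clip [[0.4767 0.2469 0.065 ]
 [0.5015 0.2547 0.065 ]
 [0.5533 0.1002 0.065 ]]
t 8.2 pos [0.5105 0.1667 0.2003] yaw 107.4 w 0.0265 F [ 0.8  0.  -0.7] q3 55 q7 3
rz first -0.14  then tx 0.0017 ty -0.0006 tz 0.1403
```

View pics/z6.png

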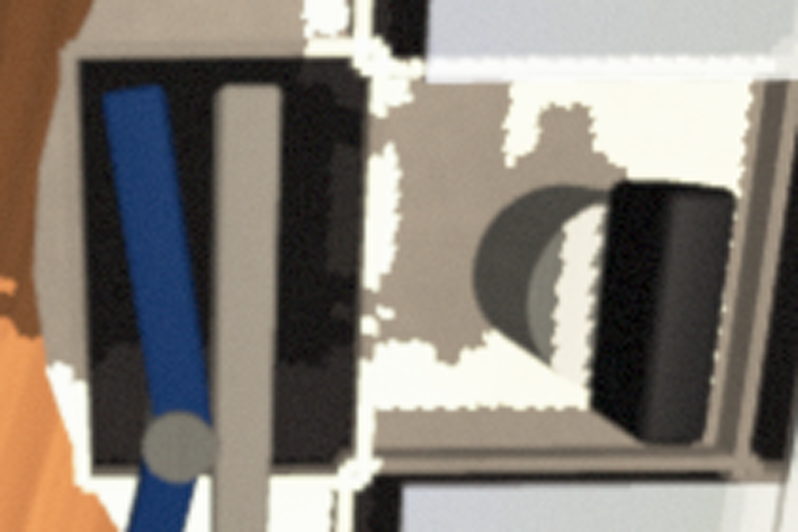

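```bash
python3 -m creep '[{"tx":0,"ty":0,"tz":0.04,"rx":0,"ry":0,"rz":0},{"tx":0.001,"ty":0,"tz":0.04,"rx":0,"ry":0,"rz":0},{"tx":0,"ty":0,"tz":0.035,"rx":0,"ry":0,"rz":0},{"tx":0,"ty":0,"tz":0.015,"rx":0,"ry":0,"rz":0},{"tx":0,"ty":0,"tz":0.01,"rx":0,"ry":0,"rz":0},{"tx":0,"ty":0,"tz":0,"rx":0,"ry":0,"rz":0},{"tx":0,"ty":0,"tz":0,"rx":0,"ry":0,"rz":0}]' 0 25
python3 - <<'E'
from h import *
goto(.5094,.1681,.06,107.5)
c=cam("side");crop(c,220,120,420,240,4,"pics/s7.png")
E
```

```text
time_s: 9.1
tool_pos: [0.5103, 0.1697, 0.0612]
tool_rot: [179.9, -0.0, 107.5]
force: [-0.6, 0.7, -0.6]
grip_width: 0.0268
t 9.1 pos [0.5103 0.1697 0.0612] yaw 107.5 w 0.0268 F [-0.6  0.7 -0.6] q3 51 q7 12
rz first 0.01  then tx -0.0012 ty -0.0013 tz 0.0012
```

View pics/s7.png

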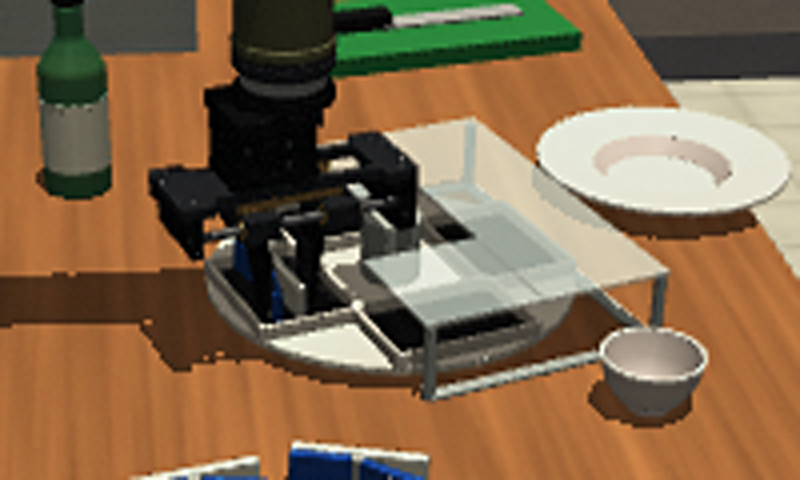

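```bash
python3 -m creep '[{"tx":0,"ty":0,"tz":0,"rx":0,"ry":0,"rz":0},{"tx":0,"ty":0,"tz":0,"rx":0,"ry":0,"rz":0},{"tx":0,"ty":0,"tz":0,"rx":0,"ry":0,"rz":0},{"tx":0,"ty":0,"tz":0,"rx":0,"ry":0,"rz":0},{"tx":0,"ty":0,"tz":-0.02,"rx":0,"ry":0,"rz":0},{"tx":0,"ty":0,"tz":-0.04,"rx":0,"ry":0,"rz":0},{"tx":0,"ty":0,"tz":-0.05,"rx":0,"ry":0,"rz":0},{"tx":0,"ty":0,"tz":-0.03,"rx":0,"ry":0,"rz":0},{"tx":0,"ty":0,"tz":0,"rx":0,"ry":0,"rz":0},{"tx":0,"ty":0,"tz":0,"rx":0,"ry":0,"rz":0}]' 0.046 20
python3 - <<'E'
from h import *
goto(.605,.2345,.097,107.5)
c=cam("wrist");cv2.imwrite("pics/w8.png",c["pixels"][:,:,::-1])
E
```

```text
time_s: 10.4
tool_pos: [0.509, 0.1693, 0.2]
tool_rot: [-180.0, -0.0, 107.5]
force: [0.7, -0.2, -0.1]
grip_width: 0.0462
t 10.4 pos [0.509  0.1693 0.2   ] yaw 107.5 w 0.0462 F [ 0.7 -0.2 -0.1] q3 56 q7 3
rz first 0.02  then tx 0.0333 ty 0.1112 tz 0.1030
```

View pics/w8.png

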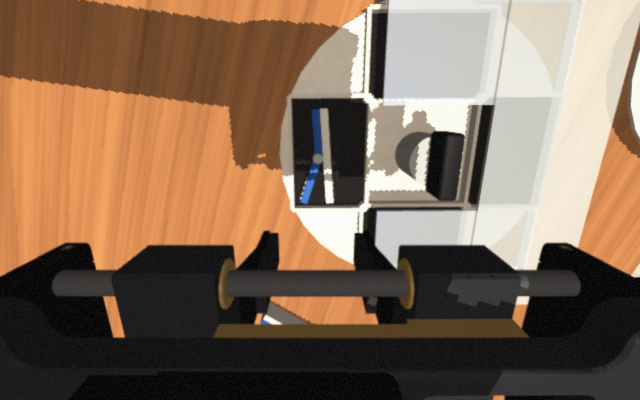

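```bash
python3 -m creep '[{"tx":0.0113,"ty":0.037,"tz":0,"rx":0,"ry":0,"rz":0},{"tx":0.011,"ty":0.037,"tz":0,"rx":0,"ry":0,"rz":0},{"tx":0.011,"ty":0.037,"tz":0.02,"rx":0,"ry":0,"rz":0},{"tx":0,"ty":0,"tz":0.04,"rx":0,"ry":0,"rz":0},{"tx":0,"ty":0,"tz":0.025,"rx":0,"ry":0,"rz":0},{"tx":0,"ty":0,"tz":0.013,"rx":0,"ry":0,"rz":0},{"tx":0,"ty":0,"tz":0,"rx":0,"ry":0,"rz":0},{"tx":0,"ty":0,"tz":0,"rx":0,"ry":0,"rz":0}]' 
python3 - <<'E'
from h import *
goto(.605,.2345,.101,107.5)
c=cam("side");crop(c,220,120,420,240,4,"pics/s9.png")
E
```

```text
time_s: 11.45
tool_pos: [0.6058, 0.2346, 0.1031]
tool_rot: [179.9, -0.0, 107.5]
force: [-0.2, -0.5, 0.7]
grip_width: 0.0465
t 11.4 pos [0.6058 0.2346 0.1031] yaw 107.5 w 0.0465 F [-0.2 -0.5  0.7] q3 49 q7 13
rz first 0.01  then tx 0.0001 ty -0.0008 tz 0.0021
```

View pics/s9.png

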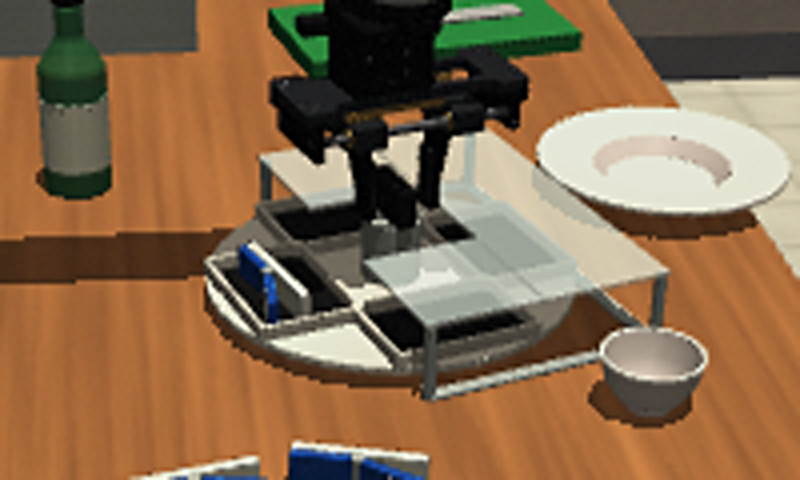

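Fingers straddle the bar. Close on it and start a small counter-clockwise test turn.

```bash
python3 -m creep '[{"tx":0,"ty":0,"tz":0,"rx":0,"ry":0,"rz":0},{"tx":0,"ty":0,"tz":0,"rx":0,"ry":0,"rz":0},{"tx":0,"ty":0,"tz":0,"rx":0,"ry":0,"rz":0},{"tx":0,"ty":0,"tz":0,"rx":0,"ry":0,"rz":0}]' 0 35
python3 -c "
from h import *
goto(.605,.2345,.101,107.5)"
python3 -m creep '[{"tx":0,"ty":0,"tz":0,"rx":0,"ry":0,"rz":-6},{"tx":0,"ty":0,"tz":0,"rx":0,"ry":0,"rz":-6}]'
python3 -c "
from h import *
goto(.605,.2345,.101,107.5);print(env.get_obs()['wrist_torque'])"
```

```text
time_s: 12.0
tool_pos: [0.604, 0.2342, 0.1021]
tool_rot: [-179.8, -0.0, 107.5]
force: [-2.6, -0.3, 3.5]
grip_width: 0.0156
t 12.0 pos [0.604  0.2342 0.1021] yaw 107.5 w 0.0156 F [-2.6 -0.3  3.5] q3 49 q7 13
rz first 0.03  then tx -0.0001 ty 0.0011 tz 0.0011
time_s: 12.25
tool_pos: [0.6044, 0.2344, 0.1021]
tool_rot: [-179.9, -0.1, 119.7]
force: [-1.8, -0.2, 1.9]
grip_width: 0.0157
t 12.2 pos [0.6044 0.2344 0.1021] yaw 119.7 w 0.0157 F [-1.8 -0.2  1.9] q3 47 q7 24
rz first 12.16  then tx -0.0001 ty 0.0006 tz 0.0011
[-0.12729145  0.49920987 -0.31599025]
```

```bash
python3 -m creep '[{"tx":0,"ty":0,"tz":0,"rx":0,"ry":0,"rz":-8},{"tx":0,"ty":0,"tz":0,"rx":0,"ry":0,"rz":-8},{"tx":0,"ty":0,"tz":0,"rx":0,"ry":0,"rz":0}]'
python3 -c "
from h import *
goto(.605,.2345,.101,107.5);print(env.get_obs()['wrist_torque'])
c=cam('side');crop(c,220,120,420,240,4,'pics/s10.png')"
```

```text
time_s: 12.62
tool_pos: [0.6049, 0.2349, 0.1021]
tool_rot: [180.0, -0.1, 135.4]
force: [-1.0, 1.3, 1.0]
grip_width: 0.0153
t 12.6 pos [0.6049 0.2349 0.1021] yaw 135.4 w 0.0153 F [-1.   1.3  1. ] q3 43 q7 38
rz first 27.95  then tx -0.0004 ty -0.0000 tz 0.0011
[ 0.06308047  0.32566028 -0.00895302]
```

View pics/s10.png

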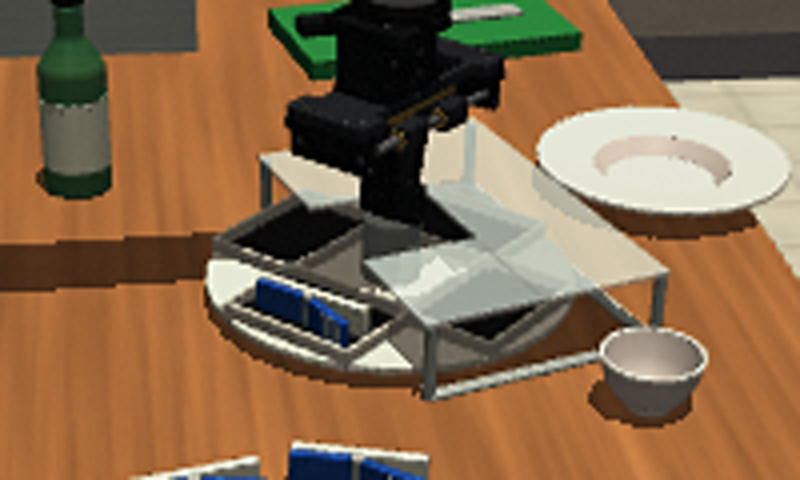

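```bash
python3 -m creep '[{"tx":0,"ty":0,"tz":0,"rx":0,"ry":0,"rz":-8.9},{"tx":0,"ty":0,"tz":0,"rx":0,"ry":0,"rz":-8.9},{"tx":0,"ty":0,"tz":0,"rx":0,"ry":0,"rz":-8.9},{"tx":0,"ty":0,"tz":0,"rx":0,"ry":0,"rz":-8.9},{"tx":0,"ty":0,"tz":0,"rx":0,"ry":0,"rz":-8.9},{"tx":0,"ty":0,"tz":0,"rx":0,"ry":0,"rz":-8.9},{"tx":0,"ty":0,"tz":0,"rx":0,"ry":0,"rz":-8.7},{"tx":0,"ty":0,"tz":0,"rx":0,"ry":0,"rz":0},{"tx":0,"ty":0,"tz":0,"rx":0,"ry":0,"rz":0}]'
python3 -c "
from h import *
goto(.605,.2345,.101,197.5);print(env.get_obs()['wrist_torque'])"
```

```text
time_s: 13.8
tool_pos: [0.6055, 0.2374, 0.1021]
tool_rot: [179.9, 0.1, -162.4]
force: [1.4, 4.4, -1.1]
grip_width: 0.016
t 13.8 pos [0.6055 0.2374 0.1021] yaw -162.4 w 0.0160 F [ 1.4  4.4 -1.1] q3 31 q7 95
rz first 0.09  then tx 0.0013 ty -0.0026 tz 0.0011
[ 0.75388601 -0.22701782  0.06864407]
```

```bash
python3 -m creep '[{"tx":0,"ty":0,"tz":0,"rx":0,"ry":0,"rz":0},{"tx":0,"ty":0,"tz":0,"rx":0,"ry":0,"rz":0},{"tx":0,"ty":0,"tz":-0.03,"rx":0,"ry":0,"rz":0},{"tx":0,"ty":0,"tz":-0.05,"rx":0,"ry":0,"rz":0},{"tx":0,"ty":0,"tz":-0.02,"rx":0,"ry":0,"rz":8.3},{"tx":0,"ty":0,"tz":0,"rx":0,"ry":0,"rz":8.3},{"tx":0,"ty":0,"tz":0,"rx":0,"ry":0,"rz":8.3},{"tx":0,"ty":0,"tz":0,"rx":0,"ry":0,"rz":8.1},{"tx":0,"ty":0,"tz":0,"rx":0,"ry":0,"rz":0}]' 0.056 20
python3 -c "
from h import *
goto(.5757,-.0496,.2,164.6)
c=cam('side');crop(c,220,120,420,240,4,'pics/s11.png')"
```

```text
time_s: 14.92
tool_pos: [0.6052, 0.2338, 0.202]
tool_rot: [-180.0, 0.0, 164.6]
force: [-0.4, 0.4, -0.8]
grip_width: 0.0558
t 14.9 pos [0.6052 0.2338 0.202 ] yaw 164.6 w 0.0558 F [-0.4  0.4 -0.8] q3 38 q7 62
rz first 0.02  then tx -0.0468 ty -0.2811 tz 0.0020
```

View pics/s11.png

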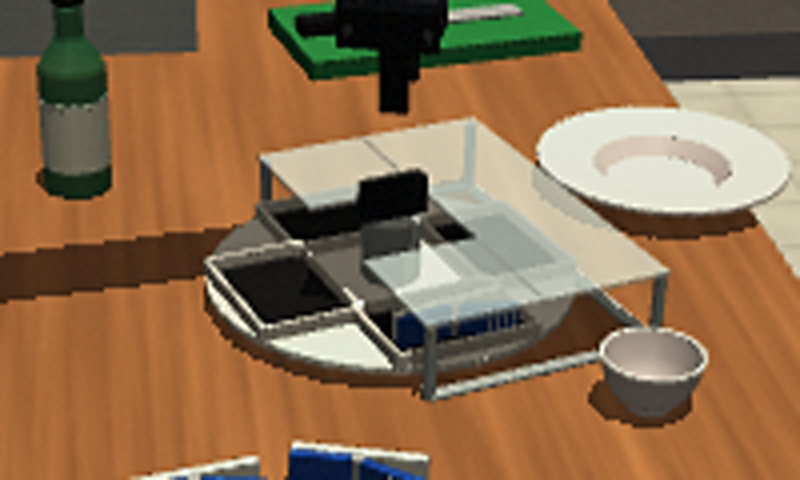

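```bash
python3 -m creep '[{"tx":-0.0078,"ty":-0.047,"tz":0,"rx":0,"ry":0,"rz":0},{"tx":-0.0078,"ty":-0.047,"tz":0,"rx":0,"ry":0,"rz":0},{"tx":-0.0078,"ty":-0.047,"tz":0,"rx":0,"ry":0,"rz":0},{"tx":-0.0078,"ty":-0.047,"tz":0,"rx":0,"ry":0,"rz":0},{"tx":-0.0078,"ty":-0.047,"tz":0,"rx":0,"ry":0,"rz":0},{"tx":-0.0078,"ty":-0.046,"tz":0,"rx":0,"ry":0,"rz":0},{"tx":0,"ty":0,"tz":0,"rx":0,"ry":0,"rz":0},{"tx":0,"ty":0,"tz":0,"rx":0,"ry":0,"rz":0}]'
python3 -c "
from h import *
goto(.5757,-.0496,.041,164.6)
c=cam('wrist');cv2.imwrite('pics/w12.png',c['pixels'][:,:,::-1])"
```

```text
time_s: 15.98
tool_pos: [0.5758, -0.0483, 0.2021]
tool_rot: [179.9, -0.0, 164.7]
force: [0.5, 1.1, -0.4]
grip_width: 0.0559
t 16.0 pos [ 0.5758 -0.0483  0.2021] yaw 164.7 w 0.0559 F [ 0.5  1.1 -0.4] q3 46 q7 86
rz first 0.07  then tx -0.0002 ty -0.0013 tz 0.1611
```

View pics/w12.png

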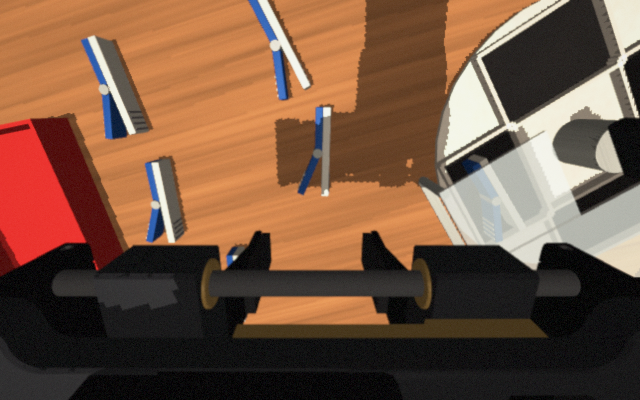

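```bash
python3 -c "
from h import *
c=cam('wrist')
print(plane(c,[(318,153),(275,45),(104,90),(155,205)],.026).round(4))
print(plane(c,[(327,193),(327,108)],.026).round(4))"
python3 -m creep '[{"tx":0,"ty":-0.001,"tz":0.05,"rx":0,"ry":0,"rz":0},{"tx":0,"ty":0,"tz":0.05,"rx":0,"ry":0,"rz":0},{"tx":0,"ty":0,"tz":0.04,"rx":0,"ry":0,"rz":0},{"tx":0,"ty":0,"tz":0.021,"rx":0,"ry":0,"rz":0},{"tx":0,"ty":0,"tz":0,"rx":0,"ry":0,"rz":0},{"tx":0,"ty":0,"tz":0,"rx":0,"ry":0,"rz":0}]'
```

```text
[[ 0.5415 -0.0357  0.026 ]
 [ 0.4291 -0.0488  0.026 ]
 [ 0.4224 -0.2294  0.026 ]
 [ 0.5499 -0.2305  0.026 ]]
[[ 0.5875 -0.0376  0.026 ]
 [ 0.4992 -0.0146  0.026 ]]
time_s: 16.82
tool_pos: [0.5769, -0.0496, 0.0426]
tool_rot: [180.0, 0.1, 164.6]
force: [0.5, 0.3, 0.5]
grip_width: 0.056
```

```bash
python3 -m creep '[{"tx":0,"ty":0,"tz":0.001,"rx":0,"ry":0,"rz":0},{"tx":0,"ty":0,"tz":0,"rx":0,"ry":0,"rz":0},{"tx":0,"ty":0,"tz":0,"rx":0,"ry":0,"rz":0},{"tx":0,"ty":0,"tz":0,"rx":0,"ry":0,"rz":0},{"tx":0,"ty":0,"tz":0,"rx":0,"ry":0,"rz":0},{"tx":0,"ty":0,"tz":0,"rx":0,"ry":0,"rz":0},{"tx":0,"ty":0,"tz":0,"rx":0,"ry":0,"rz":0}]' 0 20
python3 -c "
from h import *
goto(.5525,-.30,.2,180)"
```

```text
time_s: 17.7
tool_pos: [0.5761, -0.0496, 0.0406]
tool_rot: [180.0, 0.1, 164.6]
force: [0.2, 1.4, 4.8]
grip_width: 0.032
t 17.7 pos [ 0.5761 -0.0496  0.0406] yaw 164.6 w 0.0320 F [0.2 1.4 4.8] q3 42 q7 93
rz first -15.38  then tx 0.0236 ty -0.2504 tz -0.1594
```

```bash
python3 -m creep '[{"tx":0,"ty":0,"tz":0,"rx":0,"ry":0,"rz":0},{"tx":0,"ty":0,"tz":-0.03,"rx":0,"ry":0,"rz":0},{"tx":0,"ty":0,"tz":-0.05,"rx":0,"ry":0,"rz":9.5},{"tx":0,"ty":0,"tz":-0.05,"rx":0,"ry":0,"rz":9.5},{"tx":0,"ty":0,"tz":-0.03,"rx":0,"ry":0,"rz":9.5},{"tx":0,"ty":0,"tz":0,"rx":0,"ry":0,"rz":9.5},{"tx":0,"ty":0,"tz":0,"rx":0,"ry":0,"rz":9.5},{"tx":0,"ty":0,"tz":0,"rx":0,"ry":0,"rz":9.6},{"tx":0,"ty":0,"tz":0,"rx":0,"ry":0,"rz":0},{"tx":0,"ty":0,"tz":0,"rx":0,"ry":0,"rz":0}]' 0 25
python3 -c "
from h import *
goto(.5105,.168,.2,107.5)
c=cam('wrist');cv2.imwrite('pics/w13.png',c['pixels'][:,:,::-1])"
```

```text
time_s: 18.95
tool_pos: [0.5751, -0.0498, 0.1996]
tool_rot: [-179.9, -0.0, 107.7]
force: [0.5, 0.9, -1.0]
grip_width: 0.0284
t 18.9 pos [ 0.5751 -0.0498  0.1996] yaw 107.7 w 0.0284 F [ 0.5  0.9 -1. ] q3 57 q7 33
rz first 0.17  then tx 0.2271 ty 0.0039 tz -0.0004
```

View pics/w13.png

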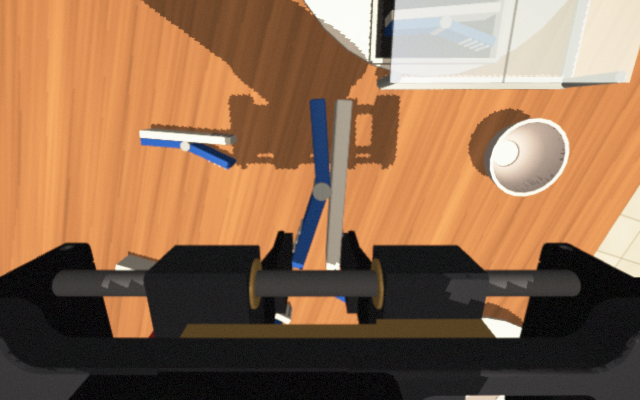

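```bash
python3 -m creep '[{"tx":0.0455,"ty":0.001,"tz":0,"rx":0,"ry":0,"rz":0},{"tx":0.0455,"ty":0.001,"tz":0,"rx":0,"ry":0,"rz":0},{"tx":0.0455,"ty":0.001,"tz":0,"rx":0,"ry":0,"rz":0},{"tx":0.0455,"ty":0.001,"tz":0,"rx":0,"ry":0,"rz":0},{"tx":0.045,"ty":0,"tz":0,"rx":0,"ry":0,"rz":0},{"tx":0,"ty":0,"tz":0,"rx":0,"ry":0,"rz":0},{"tx":0,"ty":0,"tz":0,"rx":0,"ry":0,"rz":0}]' 0 25
python3 -c "
from h import *
goto(.5105,.168,.067,107.5)
c=cam('wrist');cv2.imwrite('pics/w14.png',c['pixels'][:,:,::-1])"
```

```text
time_s: 19.88
tool_pos: [0.5112, 0.1671, 0.2001]
tool_rot: [180.0, 0.0, 107.6]
force: [-0.6, -1.3, -0.7]
grip_width: 0.0285
t 19.9 pos [0.5112 0.1671 0.2001] yaw 107.6 w 0.0285 F [-0.6 -1.3 -0.7] q3 53 q7 3
rz first 0.05  then tx 0.0010 ty -0.0004 tz 0.1331
```

View pics/w14.png

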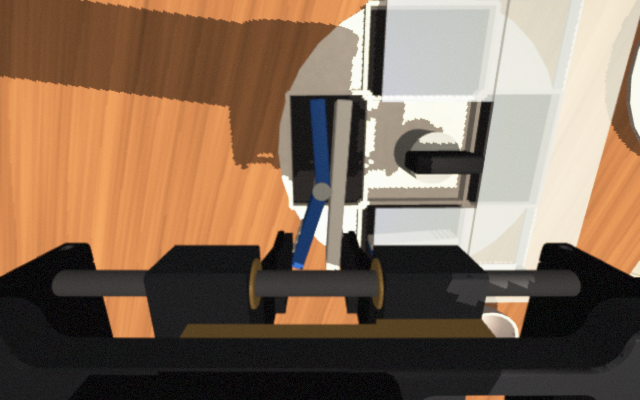

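```bash
python3 -m creep '[{"tx":0.001,"ty":-0.001,"tz":0.04,"rx":0,"ry":0,"rz":0},{"tx":0,"ty":0,"tz":0.04,"rx":0,"ry":0,"rz":0},{"tx":0,"ty":0,"tz":0.033,"rx":0,"ry":0,"rz":0},{"tx":0,"ty":0,"tz":0.015,"rx":0,"ry":0,"rz":0},{"tx":0,"ty":0,"tz":0.005,"rx":0,"ry":0,"rz":0},{"tx":0,"ty":0,"tz":0,"rx":0,"ry":0,"rz":0},{"tx":0,"ty":0,"tz":0,"rx":0,"ry":0,"rz":0}]' 0 25
python3 -m creep '[{"tx":0,"ty":0,"tz":0,"rx":0,"ry":0,"rz":0},{"tx":0,"ty":0,"tz":0,"rx":0,"ry":0,"rz":0},{"tx":0,"ty":0,"tz":0,"rx":0,"ry":0,"rz":0},{"tx":0,"ty":0,"tz":0,"rx":0,"ry":0,"rz":0},{"tx":0,"ty":0,"tz":-0.02,"rx":0,"ry":0,"rz":0},{"tx":0,"ty":0,"tz":-0.04,"rx":0,"ry":0,"rz":0},{"tx":0,"ty":0,"tz":-0.05,"rx":0,"ry":0,"rz":0},{"tx":0,"ty":0,"tz":-0.025,"rx":0,"ry":0,"rz":0},{"tx":0,"ty":0,"tz":0,"rx":0,"ry":0,"rz":0},{"tx":0,"ty":0,"tz":0,"rx":0,"ry":0,"rz":0}]' 0.046 20
python3 -c "
from h import *
goto(.605,.2345,.2,197.5)
c=cam('wrist');cv2.imwrite('pics/w15.png',c['pixels'][:,:,::-1])"
```

```text
time_s: 20.8
tool_pos: [0.5106, 0.1689, 0.0682]
tool_rot: [179.9, -0.0, 107.5]
force: [0.1, 0.4, -1.3]
grip_width: 0.029
time_s: 22.05
tool_pos: [0.5094, 0.1685, 0.2019]
tool_rot: [-180.0, -0.0, 107.5]
force: [0.6, -0.2, -0.0]
grip_width: 0.046
t 22.1 pos [0.5094 0.1685 0.2019] yaw 107.5 w 0.0460 F [ 0.6 -0.2 -0. ] q3 54 q7 3
rz first -89.99  then tx -0.1111 ty 0.0342 tz 0.0019
```

View pics/w15.png

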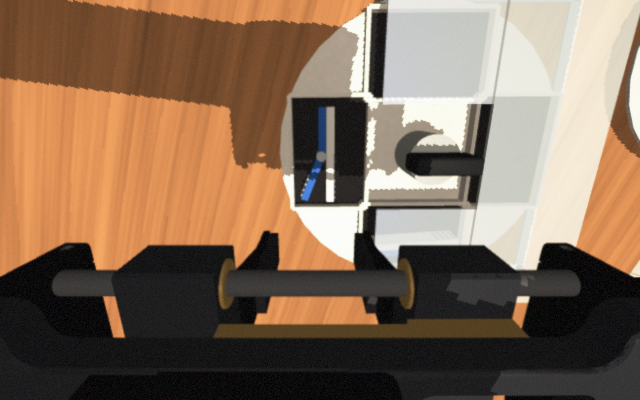

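```bash
python3 -m creep '[{"tx":0.0114,"ty":0.037,"tz":0,"rx":0,"ry":0,"rz":0},{"tx":0.0114,"ty":0.037,"tz":0,"rx":0,"ry":0,"rz":0},{"tx":0.0114,"ty":0.037,"tz":0,"rx":0,"ry":0,"rz":0},{"tx":0,"ty":0,"tz":0,"rx":0,"ry":0,"rz":10},{"tx":0,"ty":0,"tz":0,"rx":0,"ry":0,"rz":10},{"tx":0,"ty":0,"tz":0,"rx":0,"ry":0,"rz":10},{"tx":0,"ty":0,"tz":0,"rx":0,"ry":0,"rz":10},{"tx":0,"ty":0,"tz":0,"rx":0,"ry":0,"rz":10},{"tx":0,"ty":0,"tz":0,"rx":0,"ry":0,"rz":10},{"tx":0,"ty":0,"tz":0,"rx":0,"ry":0,"rz":10},{"tx":0,"ty":0,"tz":0,"rx":0,"ry":0,"rz":10},{"tx":0,"ty":0,"tz":0,"rx":0,"ry":0,"rz":10},{"tx":0,"ty":0,"tz":0,"rx":0,"ry":0,"rz":0},{"tx":0,"ty":0,"tz":0,"rx":0,"ry":0,"rz":0}]'
python3 -c "
from h import *
goto(.605,.2345,.102,17.5)"
```

```text
time_s: 23.85
tool_pos: [0.605, 0.2345, 0.2014]
tool_rot: [180.0, 0.1, 17.7]
force: [1.0, -0.1, -0.9]
grip_width: 0.0458
t 23.9 pos [0.605  0.2345 0.2014] yaw 17.7 w 0.0458 F [ 1.  -0.1 -0.9] q3 68 q7 -73
rz first 0.16  then tx 0.0000 ty -0.0000 tz 0.0994
```

```bash
python3 -m creep '[{"tx":0,"ty":0,"tz":0.04,"rx":0,"ry":0,"rz":0},{"tx":0,"ty":0,"tz":0.035,"rx":0,"ry":0,"rz":0},{"tx":0,"ty":0,"tz":0.024,"rx":0,"ry":0,"rz":0},{"tx":0,"ty":0,"tz":0,"rx":0,"ry":0,"rz":0},{"tx":0,"ty":0,"tz":0,"rx":0,"ry":0,"rz":0}]'
python3 -c "
from h import *
goto(.605,.2345,.102,17.5)
c=cam('side');crop(c,220,120,420,240,4,'pics/s16.png')"
```

```text
time_s: 24.48
tool_pos: [0.6062, 0.2346, 0.1044]
tool_rot: [180.0, -0.1, 17.5]
force: [-0.2, -1.3, 0.6]
grip_width: 0.0463
t 24.5 pos [0.6062 0.2346 0.1044] yaw 17.5 w 0.0463 F [-0.2 -1.3  0.6] q3 63 q7 -70
rz first 0.03  then tx -0.0012 ty -0.0003 tz 0.0024
```

View pics/s16.png

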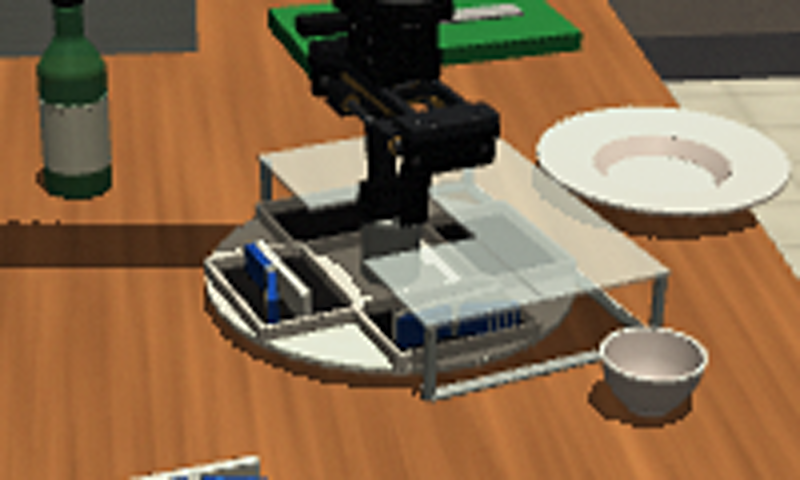

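```bash
python3 -m creep '[{"tx":0,"ty":0,"tz":0,"rx":0,"ry":0,"rz":0},{"tx":0,"ty":0,"tz":0,"rx":0,"ry":0,"rz":0},{"tx":0,"ty":0,"tz":0,"rx":0,"ry":0,"rz":0},{"tx":0,"ty":0,"tz":0,"rx":0,"ry":0,"rz":0},{"tx":0,"ty":0,"tz":0,"rx":0,"ry":0,"rz":-6},{"tx":0,"ty":0,"tz":0,"rx":0,"ry":0,"rz":-6}]' 0 35
python3 -c "
from h import *
goto(.605,.2345,.101,107.5);print(env.get_obs()['wrist_torque'])"
```

```text
time_s: 25.28
tool_pos: [0.6046, 0.2373, 0.1033]
tool_rot: [-179.8, -0.0, 29.8]
force: [-2.3, 4.1, 2.1]
grip_width: 0.0153
t 25.3 pos [0.6046 0.2373 0.1033] yaw 29.8 w 0.0153 F [-2.3  4.1  2.1] q3 61 q7 -59
rz first -77.72  then tx -0.0028 ty -0.0004 tz 0.0023
[ 0.79537375  0.63755293 -0.40172294]
```

```bash
python3 -m creep '[{"tx":0,"ty":0,"tz":0,"rx":0,"ry":0,"rz":-8},{"tx":0,"ty":0,"tz":0,"rx":0,"ry":0,"rz":-8}]'
python3 -c "
from h import *
goto(.605,.2345,.101,107.5);print(env.get_obs()['wrist_torque'])
c=cam('side');crop(c,220,120,420,240,3,'pics/s17.png')"
```

```text
time_s: 25.52
tool_pos: [0.6043, 0.2376, 0.1033]
tool_rot: [-179.8, -0.1, 45.9]
force: [-3.0, 4.6, 2.1]
grip_width: 0.0158
t 25.5 pos [0.6043 0.2376 0.1033] yaw 45.9 w 0.0158 F [-3.   4.6  2.1] q3 57 q7 -45
rz first -61.64  then tx -0.0032 ty -0.0003 tz 0.0023
[ 0.85123066  0.72896037 -0.34143785]
```

View pics/s17.png

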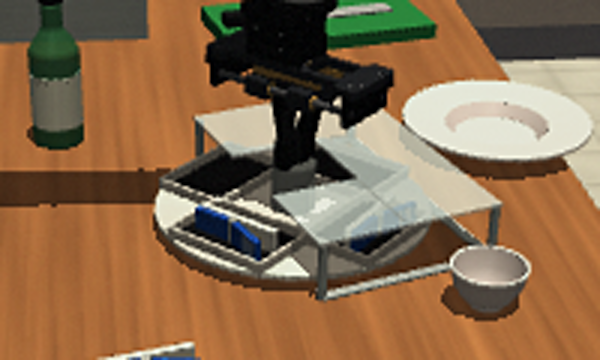

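Turning fine. Finish the 90°.

```bash
python3 -m creep '[{"tx":0,"ty":0,"tz":0,"rx":0,"ry":0,"rz":-8.8},{"tx":0,"ty":0,"tz":0,"rx":0,"ry":0,"rz":-8.8},{"tx":0,"ty":0,"tz":0,"rx":0,"ry":0,"rz":-8.8},{"tx":0,"ty":0,"tz":0,"rx":0,"ry":0,"rz":-8.8},{"tx":0,"ty":0,"tz":0,"rx":0,"ry":0,"rz":-8.8},{"tx":0,"ty":0,"tz":0,"rx":0,"ry":0,"rz":-8.8},{"tx":0,"ty":0,"tz":0,"rx":0,"ry":0,"rz":-8.8},{"tx":0,"ty":0,"tz":0,"rx":0,"ry":0,"rz":0},{"tx":0,"ty":0,"tz":0,"rx":0,"ry":0,"rz":0}]'
python3 -m creep '[{"tx":0,"ty":0,"tz":0,"rx":0,"ry":0,"rz":0},{"tx":0,"ty":0,"tz":0,"rx":0,"ry":0,"rz":0},{"tx":0,"ty":0,"tz":-0.03,"rx":0,"ry":0,"rz":0},{"tx":0,"ty":0,"tz":-0.05,"rx":0,"ry":0,"rz":0},{"tx":0,"ty":0,"tz":-0.02,"rx":0,"ry":0,"rz":-10},{"tx":0,"ty":0,"tz":0,"rx":0,"ry":0,"rz":-10},{"tx":0,"ty":0,"tz":0,"rx":0,"ry":0,"rz":-10},{"tx":0,"ty":0,"tz":0,"rx":0,"ry":0,"rz":-10},{"tx":0,"ty":0,"tz":0,"rx":0,"ry":0,"rz":-10},{"tx":0,"ty":0,"tz":0,"rx":0,"ry":0,"rz":-8},{"tx":0,"ty":0,"tz":0,"rx":0,"ry":0,"rz":0},{"tx":0,"ty":0,"tz":0,"rx":0,"ry":0,"rz":0}]' 0.056 20
python3 -c "
from h import *
goto(.7127,-.1972,.2,165.5)
c=cam('side');cv2.imwrite('pics/s18.png',c['pixels'][:,:,::-1])"
```

```text
time_s: 26.7
tool_pos: [0.6027, 0.238, 0.1032]
tool_rot: [-179.8, -0.3, 107.3]
force: [-6.7, 5.1, 5.6]
grip_width: 0.0159
time_s: 28.2
tool_pos: [0.6055, 0.2341, 0.203]
tool_rot: [-180.0, 0.0, 164.9]
force: [-0.6, 0.9, 0.6]
grip_width: 0.0558
t 28.2 pos [0.6055 0.2341 0.203 ] yaw 164.9 w 0.0558 F [-0.6  0.9  0.6] q3 36 q7 61
rz first -0.56  then tx -0.2118 ty -0.3907 tz 0.0030
```

View pics/s18.png

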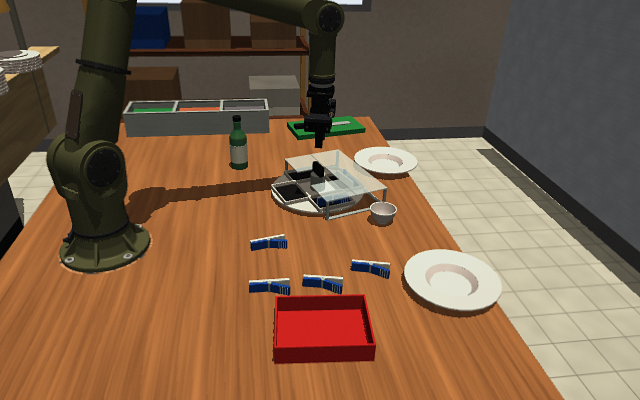

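```bash
python3 -m creep '[{"tx":-0.0265,"ty":-0.049,"tz":0,"rx":0,"ry":0,"rz":-0.6},{"tx":-0.0265,"ty":-0.049,"tz":0,"rx":0,"ry":0,"rz":0},{"tx":-0.0265,"ty":-0.049,"tz":0,"rx":0,"ry":0,"rz":0},{"tx":-0.0265,"ty":-0.049,"tz":0,"rx":0,"ry":0,"rz":0},{"tx":-0.0265,"ty":-0.049,"tz":0,"rx":0,"ry":0,"rz":0},{"tx":-0.0265,"ty":-0.049,"tz":0,"rx":0,"ry":0,"rz":0},{"tx":-0.0265,"ty":-0.049,"tz":0,"rx":0,"ry":0,"rz":0},{"tx":-0.0265,"ty":-0.049,"tz":0,"rx":0,"ry":0,"rz":0},{"tx":0,"ty":0,"tz":0,"rx":0,"ry":0,"rz":0},{"tx":0,"ty":0,"tz":0,"rx":0,"ry":0,"rz":0}]'
python3 -c "
from h import *
goto(.7127,-.1972,.04,165.5)
c=cam('wrist');cv2.imwrite('pics/w19.png',c['pixels'][:,:,::-1])"
```

```text
time_s: 29.5
tool_pos: [0.7134, -0.1974, 0.2026]
tool_rot: [180.0, -0.0, 165.7]
force: [-0.7, 1.0, 0.1]
grip_width: 0.0562
t 29.5 pos [ 0.7134 -0.1974  0.2026] yaw 165.7 w 0.0562 F [-0.7  1.   0.1] q3 41 q7 103
rz first 0.15  then tx 0.0008 ty -0.0000 tz 0.1626
```

View pics/w19.png

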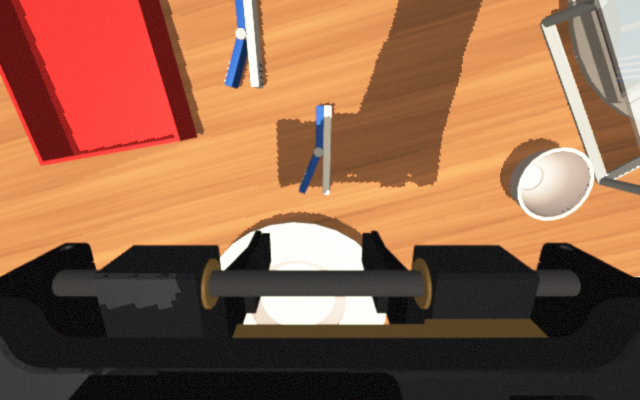

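```bash
python3 -m creep '[{"tx":0,"ty":0,"tz":0.05,"rx":0,"ry":0,"rz":0},{"tx":0,"ty":0,"tz":0.05,"rx":0,"ry":0,"rz":0},{"tx":0,"ty":0,"tz":0.04,"rx":0,"ry":0,"rz":0},{"tx":0,"ty":0,"tz":0.022,"rx":0,"ry":0,"rz":0},{"tx":0,"ty":0,"tz":0,"rx":0,"ry":0,"rz":0},{"tx":0,"ty":0,"tz":0,"rx":0,"ry":0,"rz":0}]'
python3 -m creep '[{"tx":0,"ty":0,"tz":0,"rx":0,"ry":0,"rz":0},{"tx":0,"ty":0,"tz":0,"rx":0,"ry":0,"rz":0},{"tx":0,"ty":0,"tz":0,"rx":0,"ry":0,"rz":0},{"tx":0,"ty":0,"tz":0,"rx":0,"ry":0,"rz":0},{"tx":0,"ty":0,"tz":0,"rx":0,"ry":0,"rz":0},{"tx":0,"ty":0,"tz":0,"rx":0,"ry":0,"rz":0},{"tx":0,"ty":0,"tz":0,"rx":0,"ry":0,"rz":0}]' 0 20
python3 -c "
from h import *
goto(.5605,-.35,.2,180)
goto(.5105,.168,.2,107.5)"
```

```text
time_s: 30.3
tool_pos: [0.7149, -0.1978, 0.0433]
tool_rot: [-180.0, 0.2, 165.8]
force: [0.4, 0.2, 0.5]
grip_width: 0.0558
time_s: 31.18
tool_pos: [0.7141, -0.1975, 0.0416]
tool_rot: [180.0, 0.1, 165.7]
force: [1.5, 1.0, 3.7]
grip_width: 0.0166
t 31.2 pos [ 0.7141 -0.1975  0.0416] yaw 165.7 w 0.0166 F [1.5 1.  3.7] q3 37 q7 106
rz first -14.27  then tx 0.1536 ty -0.1525 tz -0.1584
t 31.2 pos [ 0.7141 -0.1975  0.0416] yaw 165.7 w 0.0166 F [1.5 1.  3.7] q3 37 q7 106
rz first 58.23  then tx 0.4099 ty -0.0843 tz -0.1584
```

```bash
python3 -m creep '[{"tx":0,"ty":0,"tz":-0.03,"rx":0,"ry":0,"rz":0},{"tx":0,"ty":0,"tz":-0.05,"rx":0,"ry":0,"rz":-7.1},{"tx":0,"ty":0,"tz":-0.04,"rx":0,"ry":0,"rz":-7.1},{"tx":0.0307,"ty":-0.0415,"tz":0,"rx":0,"ry":0,"rz":0},{"tx":0.0307,"ty":-0.0415,"tz":0,"rx":0,"ry":0,"rz":0},{"tx":0.0307,"ty":-0.0415,"tz":0,"rx":0,"ry":0,"rz":0},{"tx":0.0307,"ty":-0.0415,"tz":0,"rx":0,"ry":0,"rz":0},{"tx":0.0307,"ty":-0.0415,"tz":0,"rx":0,"ry":0,"rz":0},{"tx":0,"ty":0,"tz":0,"rx":0,"ry":0,"rz":0},{"tx":0,"ty":0,"tz":0,"rx":0,"ry":0,"rz":0}]' 0 20
python3 -c "
from h import *
goto(.5605,-.405,.075,180)
c=cam('wrist');cv2.imwrite('pics/w20.png',c['pixels'][:,:,::-1])"
```

```text
time_s: 32.42
tool_pos: [0.5591, -0.4045, 0.1601]
tool_rot: [179.9, -0.1, 179.9]
force: [0.3, -0.0, -1.5]
grip_width: 0.0165
t 32.4 pos [ 0.5591 -0.4045  0.1601] yaw 179.9 w 0.0165 F [ 0.3 -0.  -1.5] q3 41 q7 137
rz first -0.13  then tx -0.0014 ty -0.0005 tz 0.0851
```

View pics/w20.png

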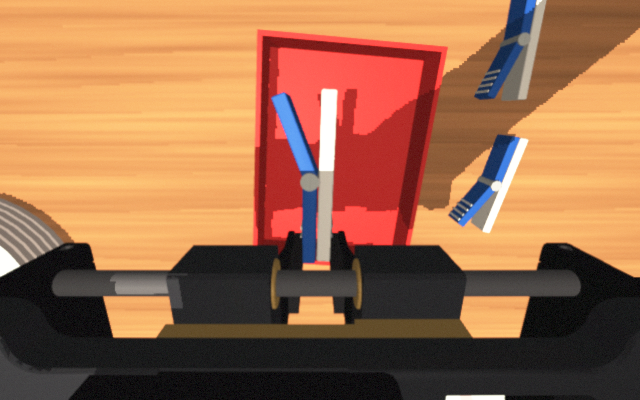

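```bash
python3 -m creep '[{"tx":0.006,"ty":0,"tz":0.03,"rx":0,"ry":0,"rz":0},{"tx":0.006,"ty":0,"tz":0.035,"rx":0,"ry":0,"rz":0},{"tx":0,"ty":0,"tz":0.02,"rx":0,"ry":0,"rz":0},{"tx":0,"ty":0,"tz":0,"rx":0,"ry":0,"rz":0},{"tx":0,"ty":0,"tz":0,"rx":0,"ry":0,"rz":0}]' 0 20
python3 -m creep '[{"tx":0,"ty":0,"tz":0,"rx":0,"ry":0,"rz":0},{"tx":0,"ty":0,"tz":0,"rx":0,"ry":0,"rz":0},{"tx":0,"ty":0,"tz":0,"rx":0,"ry":0,"rz":0},{"tx":0,"ty":0,"tz":-0.03,"rx":0,"ry":0,"rz":0},{"tx":0,"ty":0,"tz":-0.05,"rx":0,"ry":0,"rz":0},{"tx":0,"ty":0,"tz":-0.05,"rx":0,"ry":0,"rz":5.7},{"tx":0,"ty":0,"tz":0,"rx":0,"ry":0,"rz":6},{"tx":0,"ty":0,"tz":0,"rx":0,"ry":0,"rz":0},{"tx":0,"ty":0,"tz":0,"rx":0,"ry":0,"rz":0}]' 0.056 20
python3 -c "
from h import *
goto(.5838,-.2409,.2,168.2)
c=cam('wrist');cv2.imwrite('pics/w21.png',c['pixels'][:,:,::-1])"
```

```text
time_s: 33.1
tool_pos: [0.5489, -0.4052, 0.0773]
tool_rot: [-179.9, 0.1, 180.0]
force: [0.6, -0.6, -0.5]
grip_width: 0.0161
time_s: 34.22
tool_pos: [0.5473, -0.4046, 0.2052]
tool_rot: [180.0, -0.1, 168.3]
force: [-0.5, 1.1, 0.5]
grip_width: 0.0559
t 34.2 pos [ 0.5473 -0.4046  0.2052] yaw 168.3 w 0.0559 F [-0.5  1.1  0.5] q3 44 q7 126
rz first 0.12  then tx -0.0022 ty 0.1677 tz 0.0052
```

View pics/w21.png

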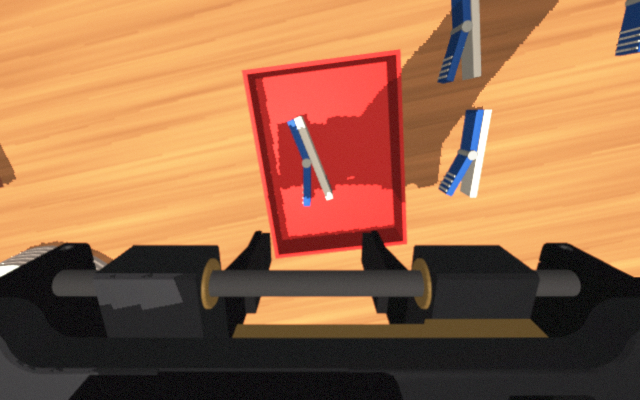

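```bash
python3 -c "
from h import *
c=cam('wrist')
print(plane(c,[(472,155),(467,27)],.026).round(4))"
python3 -m creep '[{"tx":-0.0007,"ty":0.042,"tz":0,"rx":0,"ry":0,"rz":0},{"tx":-0.0007,"ty":0.042,"tz":0,"rx":0,"ry":0,"rz":0},{"tx":-0.0007,"ty":0.042,"tz":0,"rx":0,"ry":0,"rz":0},{"tx":0,"ty":0.042,"tz":0,"rx":0,"ry":0,"rz":0},{"tx":0,"ty":0,"tz":0,"rx":0,"ry":0,"rz":0},{"tx":0,"ty":0,"tz":0,"rx":0,"ry":0,"rz":0}]'
python3 -c "
from h import *
goto(.5838,-.2409,.04,168.2)
c=cam('wrist');cv2.imwrite('pics/w22.png',c['pixels'][:,:,::-1])"
```

```text
[[ 0.5486 -0.2305  0.026 ]
 [ 0.422  -0.2289  0.026 ]]
time_s: 35.08
tool_pos: [0.5836, -0.2415, 0.2058]
tool_rot: [-180.0, -0.0, 168.2]
force: [-0.0, 0.2, 0.5]
grip_width: 0.0556
t 35.1 pos [ 0.5836 -0.2415  0.2058] yaw 168.2 w 0.0556 F [-0.   0.2  0.5] q3 43 q7 110
rz first 0.03  then tx -0.0001 ty 0.0006 tz 0.1658
```

View pics/w22.png

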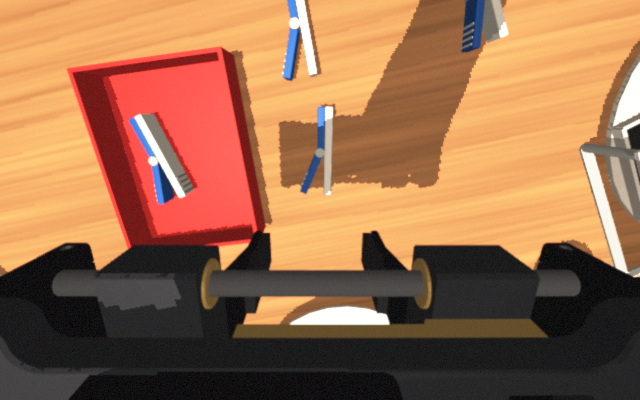

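```bash
python3 -m creep '[{"tx":0,"ty":0,"tz":0.05,"rx":0,"ry":0,"rz":0},{"tx":0,"ty":0.0005,"tz":0.05,"rx":0,"ry":0,"rz":0},{"tx":0,"ty":0,"tz":0.04,"rx":0,"ry":0,"rz":0},{"tx":0,"ty":0,"tz":0.025,"rx":0,"ry":0,"rz":0},{"tx":0,"ty":0,"tz":0,"rx":0,"ry":0,"rz":0},{"tx":0,"ty":0,"tz":0,"rx":0,"ry":0,"rz":0}]' 0.052
python3 -m creep '[{"tx":0,"ty":0,"tz":0,"rx":0,"ry":0,"rz":0},{"tx":0,"ty":0,"tz":0,"rx":0,"ry":0,"rz":0},{"tx":0,"ty":0,"tz":0,"rx":0,"ry":0,"rz":0},{"tx":0,"ty":0,"tz":0,"rx":0,"ry":0,"rz":0},{"tx":0,"ty":0,"tz":0,"rx":0,"ry":0,"rz":0},{"tx":0,"ty":0,"tz":0,"rx":0,"ry":0,"rz":0},{"tx":0,"ty":0,"tz":0,"rx":0,"ry":0,"rz":0}]' 0 20
python3 -c "
from h import *
goto(.55,-.36,.16,180)
goto(.5105,.168,.2,107.5)"
```

```text
time_s: 35.88
tool_pos: [0.5844, -0.2421, 0.0423]
tool_rot: [-180.0, 0.1, 168.1]
force: [-0.7, 0.0, -0.3]
grip_width: 0.0518
time_s: 36.75
tool_pos: [0.5851, -0.2403, 0.0417]
tool_rot: [180.0, 0.1, 168.2]
force: [1.0, 1.1, 5.0]
grip_width: 0.0168
t 36.8 pos [ 0.5851 -0.2403  0.0417] yaw 168.2 w 0.0168 F [1.  1.1 5. ] q3 39 q7 115
rz first -11.77  then tx 0.0351 ty -0.1197 tz -0.1183
t 36.8 pos [ 0.5851 -0.2403  0.0417] yaw 168.2 w 0.0168 F [1.  1.1 5. ] q3 39 q7 115
rz first 60.73  then tx 0.4118 ty 0.0516 tz -0.1583
```

```bash
python3 -m creep '[{"tx":0,"ty":0,"tz":-0.03,"rx":0,"ry":0,"rz":0},{"tx":0,"ty":0,"tz":-0.05,"rx":0,"ry":0,"rz":-5.9},{"tx":0,"ty":0,"tz":-0.04,"rx":0,"ry":0,"rz":-5.9},{"tx":0.0135,"ty":-0.035,"tz":0,"rx":0,"ry":0,"rz":0},{"tx":0.0135,"ty":-0.035,"tz":0,"rx":0,"ry":0,"rz":0},{"tx":0.013,"ty":-0.035,"tz":0,"rx":0,"ry":0,"rz":0},{"tx":0,"ty":0,"tz":0.03,"rx":0,"ry":0,"rz":0},{"tx":0,"ty":0,"tz":0.035,"rx":0,"ry":0,"rz":0},{"tx":0,"ty":0,"tz":0.02,"rx":0,"ry":0,"rz":0},{"tx":0,"ty":0,"tz":0,"rx":0,"ry":0,"rz":0},{"tx":0,"ty":0,"tz":0,"rx":0,"ry":0,"rz":0}]' 0 20
python3 -c "
from h import *
goto(.4576,-.2328,.2,178.9)
c=cam('wrist');cv2.imwrite('pics/w23.png',c['pixels'][:,:,::-1])"
```

```text
time_s: 38.12
tool_pos: [0.5446, -0.346, 0.0771]
tool_rot: [-179.9, 0.1, -180.0]
force: [-1.3, 0.9, -2.4]
grip_width: 0.0161
t 38.1 pos [ 0.5446 -0.346   0.0771] yaw -180.0 w 0.0161 F [-1.3  0.9 -2.4] q3 40 q7 135
rz first 1.12  then tx 0.0892 ty 0.1115 tz -0.1229
```

View pics/w23.png

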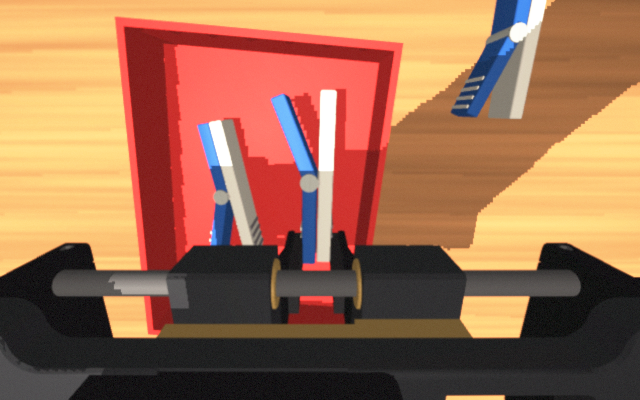

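```bash
python3 -m creep '[{"tx":0,"ty":0,"tz":0,"rx":0,"ry":0,"rz":0},{"tx":0,"ty":0,"tz":0,"rx":0,"ry":0,"rz":0},{"tx":0,"ty":0,"tz":0,"rx":0,"ry":0,"rz":0},{"tx":0,"ty":0,"tz":-0.03,"rx":0,"ry":0,"rz":0},{"tx":0,"ty":0,"tz":-0.05,"rx":0,"ry":0,"rz":0},{"tx":0,"ty":0,"tz":-0.043,"rx":0,"ry":0,"rz":1.1},{"tx":0.03,"ty":0.037,"tz":0,"rx":0,"ry":0,"rz":0},{"tx":0.03,"ty":0.037,"tz":0,"rx":0,"ry":0,"rz":0},{"tx":0.029,"ty":0.037,"tz":0,"rx":0,"ry":0,"rz":0},{"tx":0,"ty":0,"tz":0,"rx":0,"ry":0,"rz":0},{"tx":0,"ty":0,"tz":0,"rx":0,"ry":0,"rz":0}]' 0.056 20
python3 -c "
from h import *
goto(.4576,-.2328,.04,178.9)
c=cam('wrist');cv2.imwrite('pics/w24.png',c['pixels'][:,:,::-1])"
```

```text
time_s: 39.55
tool_pos: [0.4579, -0.2333, 0.1998]
tool_rot: [-180.0, 0.1, 178.9]
force: [-1.0, -1.3, -0.0]
grip_width: 0.0561
t 39.5 pos [ 0.4579 -0.2333  0.1998] yaw 178.9 w 0.0561 F [-1.  -1.3 -0. ] q3 44 q7 116
rz first 0.02  then tx 0.0003 ty 0.0005 tz 0.1598
```

View pics/w24.png

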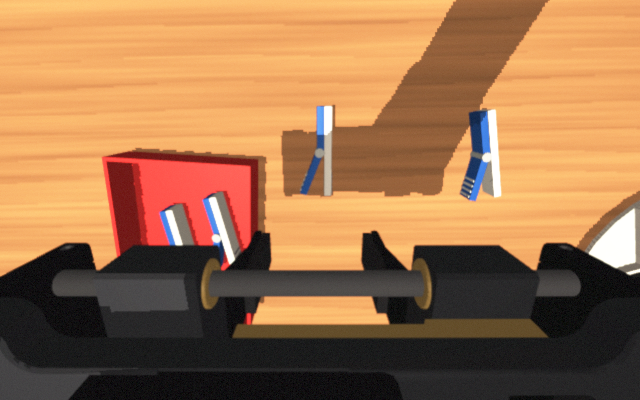

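```bash
python3 -m creep '[{"tx":0,"ty":0,"tz":0.05,"rx":0,"ry":0,"rz":0},{"tx":0,"ty":0.0005,"tz":0.05,"rx":0,"ry":0,"rz":0},{"tx":0,"ty":0,"tz":0.04,"rx":0,"ry":0,"rz":0},{"tx":0,"ty":0,"tz":0.02,"rx":0,"ry":0,"rz":0},{"tx":0,"ty":0,"tz":0,"rx":0,"ry":0,"rz":0},{"tx":0,"ty":0,"tz":0,"rx":0,"ry":0,"rz":0}]' 0.052
python3 -m creep '[{"tx":0,"ty":0,"tz":0,"rx":0,"ry":0,"rz":0},{"tx":0,"ty":0,"tz":0,"rx":0,"ry":0,"rz":0},{"tx":0,"ty":0,"tz":0,"rx":0,"ry":0,"rz":0},{"tx":0,"ty":0,"tz":0,"rx":0,"ry":0,"rz":0},{"tx":0,"ty":0,"tz":0,"rx":0,"ry":0,"rz":0},{"tx":0,"ty":0,"tz":0,"rx":0,"ry":0,"rz":0},{"tx":0,"ty":0,"tz":0,"rx":0,"ry":0,"rz":0}]' 0 20
python3 -c "
from h import *
goto(.535,-.375,.16,178.9)
goto(.5105,.168,.2,107.5)"
```

```text
time_s: 40.35
tool_pos: [0.4581, -0.2336, 0.0398]
tool_rot: [-179.9, 0.1, 178.9]
force: [-0.2, -0.1, -0.1]
grip_width: 0.0517
time_s: 41.22
tool_pos: [0.458, -0.2322, 0.0397]
tool_rot: [180.0, 0.1, 178.9]
force: [-1.2, 0.5, 5.9]
grip_width: 0.0314
t 41.2 pos [ 0.458  -0.2322  0.0397] yaw 178.9 w 0.0314 F [-1.2  0.5  5.9] q3 42 q7 125
rz first 0.03  then tx -0.0797 ty -0.1413 tz -0.1203
t 41.2 pos [ 0.458  -0.2322  0.0397] yaw 178.9 w 0.0314 F [-1.2  0.5  5.9] q3 42 q7 125
rz first 71.43  then tx 0.3659 ty 0.1704 tz -0.1603
```

```bash
python3 -m creep '[{"tx":0,"ty":0,"tz":0,"rx":0,"ry":0,"rz":0},{"tx":0,"ty":0,"tz":-0.03,"rx":0,"ry":0,"rz":0},{"tx":-0.02,"ty":0.02,"tz":-0.05,"rx":0,"ry":0,"rz":0},{"tx":-0.02,"ty":0.02,"tz":-0.05,"rx":0,"ry":0,"rz":0},{"tx":-0.02,"ty":0.03,"tz":-0.03,"rx":0,"ry":0,"rz":0},{"tx":0,"ty":0.05,"tz":0,"rx":0,"ry":0,"rz":0},{"tx":0,"ty":0.05,"tz":0,"rx":0,"ry":0,"rz":0},{"tx":0,"ty":0,"tz":0,"rx":0,"ry":0,"rz":10.2},{"tx":0,"ty":0,"tz":0,"rx":0,"ry":0,"rz":10.2},{"tx":0,"ty":0,"tz":0,"rx":0,"ry":0,"rz":10.2},{"tx":0,"ty":0,"tz":0,"rx":0,"ry":0,"rz":10.2},{"tx":0,"ty":0,"tz":0,"rx":0,"ry":0,"rz":10.2},{"tx":0,"ty":0,"tz":0,"rx":0,"ry":0,"rz":10.2},{"tx":0,"ty":0,"tz":0,"rx":0,"ry":0,"rz":10.2},{"tx":0,"ty":0,"tz":0,"rx":0,"ry":0,"rz":0},{"tx":0,"ty":0,"tz":0,"rx":0,"ry":0,"rz":0}]' 0 25
python3 -c "
from h import *
goto(.5105,.168,.2,107.5)
c=cam('wrist');cv2.imwrite('pics/w25.png',c['pixels'][:,:,::-1])"
```

```text
time_s: 43.22
tool_pos: [0.5202, -0.0635, 0.1988]
tool_rot: [-180.0, -0.0, 107.7]
force: [-0.4, -0.2, -1.0]
grip_width: 0.0279
t 43.2 pos [ 0.5202 -0.0635  0.1988] yaw 107.7 w 0.0279 F [-0.4 -0.2 -1. ] q3 41 q7 25
rz first 0.18  then tx 0.2237 ty 0.0603 tz -0.0012
```

View pics/w25.png

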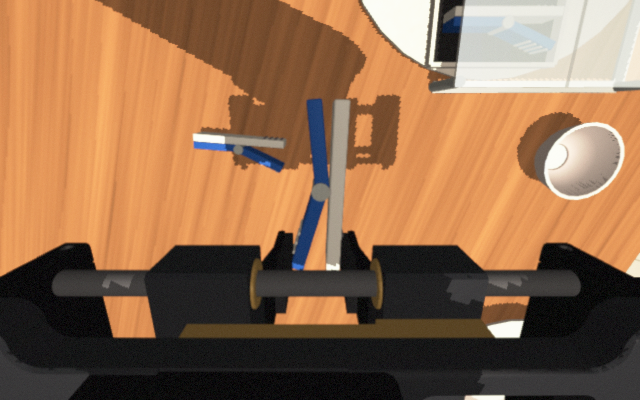

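Held well. On to the bay.

```bash
python3 -m creep '[{"tx":0.0448,"ty":0.012,"tz":0,"rx":0,"ry":0,"rz":0.1},{"tx":0.0448,"ty":0.012,"tz":0,"rx":0,"ry":0,"rz":0},{"tx":0.0448,"ty":0.012,"tz":0,"rx":0,"ry":0,"rz":0},{"tx":0.0448,"ty":0.012,"tz":0,"rx":0,"ry":0,"rz":0},{"tx":0.0448,"ty":0.012,"tz":0,"rx":0,"ry":0,"rz":0},{"tx":0,"ty":0,"tz":0,"rx":0,"ry":0,"rz":0},{"tx":0,"ty":0,"tz":0,"rx":0,"ry":0,"rz":0}]' 0 25
python3 -c "
from h import *
goto(.5105,.168,.064,107.5)
c=cam('wrist');cv2.imwrite('pics/w26.png',c['pixels'][:,:,::-1])"
```

```text
time_s: 44.15
tool_pos: [0.5107, 0.1674, 0.1989]
tool_rot: [-180.0, 0.1, 107.5]
force: [-0.2, -1.3, -0.3]
grip_width: 0.0285
t 44.1 pos [0.5107 0.1674 0.1989] yaw 107.5 w 0.0285 F [-0.2 -1.3 -0.3] q3 30 q7 -0
rz first -0.04  then tx 0.0006 ty 0.0000 tz 0.1349
```

View pics/w26.png

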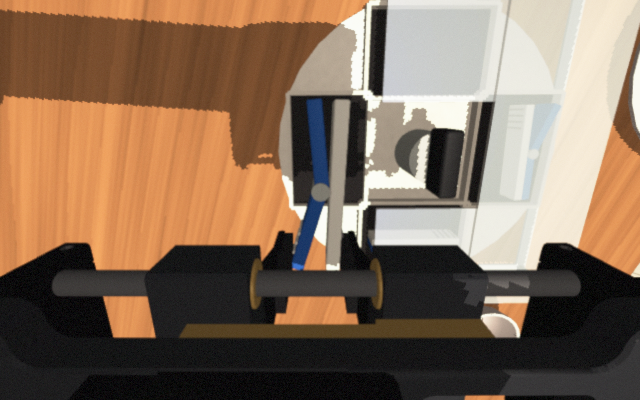

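```bash
python3 -m creep '[{"tx":0.001,"ty":-0.001,"tz":0.04,"rx":0,"ry":0,"rz":0},{"tx":0,"ty":0,"tz":0.04,"rx":0,"ry":0,"rz":0},{"tx":0,"ty":0,"tz":0.033,"rx":0,"ry":0,"rz":0},{"tx":0,"ty":0,"tz":0.015,"rx":0,"ry":0,"rz":0},{"tx":0,"ty":0,"tz":0.007,"rx":0,"ry":0,"rz":0},{"tx":0,"ty":0,"tz":0,"rx":0,"ry":0,"rz":0},{"tx":0,"ty":0,"tz":0,"rx":0,"ry":0,"rz":0}]' 0 25
python3 -m creep '[{"tx":0,"ty":0,"tz":0,"rx":0,"ry":0,"rz":0},{"tx":0,"ty":0,"tz":0,"rx":0,"ry":0,"rz":0},{"tx":0,"ty":0,"tz":0,"rx":0,"ry":0,"rz":0},{"tx":0,"ty":0,"tz":0,"rx":0,"ry":0,"rz":0},{"tx":0,"ty":0,"tz":-0.02,"rx":0,"ry":0,"rz":0},{"tx":0,"ty":0,"tz":-0.04,"rx":0,"ry":0,"rz":0},{"tx":0,"ty":0,"tz":-0.05,"rx":0,"ry":0,"rz":0},{"tx":0,"ty":0,"tz":-0.025,"rx":0,"ry":0,"rz":0},{"tx":0,"ty":0,"tz":0,"rx":0,"ry":0,"rz":0},{"tx":0,"ty":0,"tz":0,"rx":0,"ry":0,"rz":0}]' 0.046 20
python3 -c "
from h import *
goto(.605,.2345,.102,107.5)
c=cam('wrist');cv2.imwrite('pics/w27.png',c['pixels'][:,:,::-1])"
```

```text
time_s: 45.08
tool_pos: [0.5103, 0.1692, 0.0653]
tool_rot: [179.9, -0.0, 107.4]
force: [-0.2, 0.1, -0.5]
grip_width: 0.0283
time_s: 46.32
tool_pos: [0.5087, 0.1687, 0.1979]
tool_rot: [-179.9, 0.0, 107.4]
force: [0.1, 0.8, -1.0]
grip_width: 0.0459
t 46.3 pos [0.5087 0.1687 0.1979] yaw 107.4 w 0.0459 F [ 0.1  0.8 -1. ] q3 31 q7 -1
rz first -0.08  then tx 0.0338 ty 0.1117 tz 0.0959
```

View pics/w27.png

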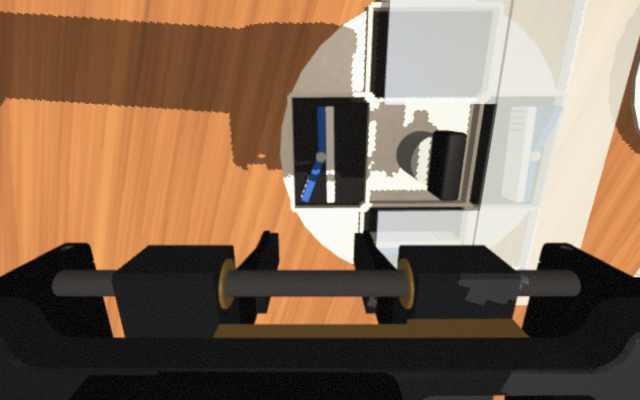

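```bash
python3 -m creep '[{"tx":0.0113,"ty":0.0375,"tz":0,"rx":0,"ry":0,"rz":0},{"tx":0.011,"ty":0.037,"tz":0,"rx":0,"ry":0,"rz":0},{"tx":0.011,"ty":0.037,"tz":0.02,"rx":0,"ry":0,"rz":0},{"tx":0,"ty":0,"tz":0.04,"rx":0,"ry":0,"rz":0},{"tx":0,"ty":0,"tz":0.025,"rx":0,"ry":0,"rz":0},{"tx":0,"ty":0,"tz":0.01,"rx":0,"ry":0,"rz":0},{"tx":0,"ty":0,"tz":0,"rx":0,"ry":0,"rz":0},{"tx":0,"ty":0,"tz":0,"rx":0,"ry":0,"rz":0}]' 
python3 -m creep '[{"tx":0,"ty":0,"tz":0,"rx":0,"ry":0,"rz":0},{"tx":0,"ty":0,"tz":0,"rx":0,"ry":0,"rz":0},{"tx":0,"ty":0,"tz":0,"rx":0,"ry":0,"rz":0},{"tx":0,"ty":0,"tz":0,"rx":0,"ry":0,"rz":0},{"tx":0,"ty":0,"tz":0,"rx":0,"ry":0,"rz":-5},{"tx":0,"ty":0,"tz":0,"rx":0,"ry":0,"rz":-5}]' 0 35
python3 -c "
from h import *
goto(.605,.2345,.101,107.5);print(env.get_obs()['wrist_torque'])"
```

```text
time_s: 47.38
tool_pos: [0.6065, 0.2342, 0.1053]
tool_rot: [179.9, -0.0, 107.4]
force: [0.6, 0.7, 0.2]
grip_width: 0.0463
time_s: 48.12
tool_pos: [0.6043, 0.234, 0.1041]
tool_rot: [-179.8, -0.1, 117.4]
force: [-5.3, 2.3, 3.0]
grip_width: 0.0164
t 48.1 pos [0.6043 0.234  0.1041] yaw 117.4 w 0.0164 F [-5.3  2.3  3. ] q3 27 q7 13
rz first 9.92  then tx 0.0002 ty 0.0008 tz 0.0031
[ 0.24254219  1.18466199 -1.04154667]
```

```bash
python3 -c "
from h import *
c=cam('side');crop(c,220,120,420,240,4,'pics/s28.png')"
```

```text
(no output)
```

View pics/s28.png

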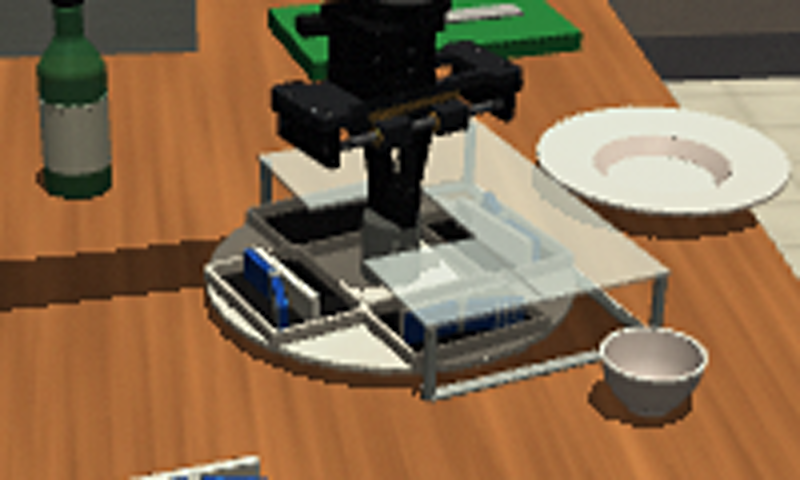

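```bash
python3 -m creep '[{"tx":0,"ty":0,"tz":0,"rx":0,"ry":0,"rz":5},{"tx":0,"ty":0,"tz":0,"rx":0,"ry":0,"rz":5},{"tx":0,"ty":0,"tz":0,"rx":0,"ry":0,"rz":6},{"tx":0,"ty":0,"tz":0,"rx":0,"ry":0,"rz":9},{"tx":0,"ty":0,"tz":0,"rx":0,"ry":0,"rz":9},{"tx":0,"ty":0,"tz":0,"rx":0,"ry":0,"rz":9},{"tx":0,"ty":0,"tz":0,"rx":0,"ry":0,"rz":9},{"tx":0,"ty":0,"tz":0,"rx":0,"ry":0,"rz":9}]' 0 35
python3 -c "
from h import *
goto(.605,.2345,.101,17.5);print(env.get_obs()['wrist_torque'])
c=cam('side');crop(c,220,120,420,240,4,'pics/s29.png')"
```

```text
time_s: 49.18
tool_pos: [0.6017, 0.2341, 0.1041]
tool_rot: [-179.6, 0.3, 56.2]
force: [-14.0, -1.4, 9.6]
grip_width: 0.0157
t 49.2 pos [0.6017 0.2341 0.1041] yaw 56.2 w 0.0157 F [-14.   -1.4   9.6] q3 39 q7 -43
rz first 38.66  then tx 0.0033 ty 0.0006 tz 0.0031
[-0.47484176  2.74853494  0.24475945]
```

View pics/s29.png

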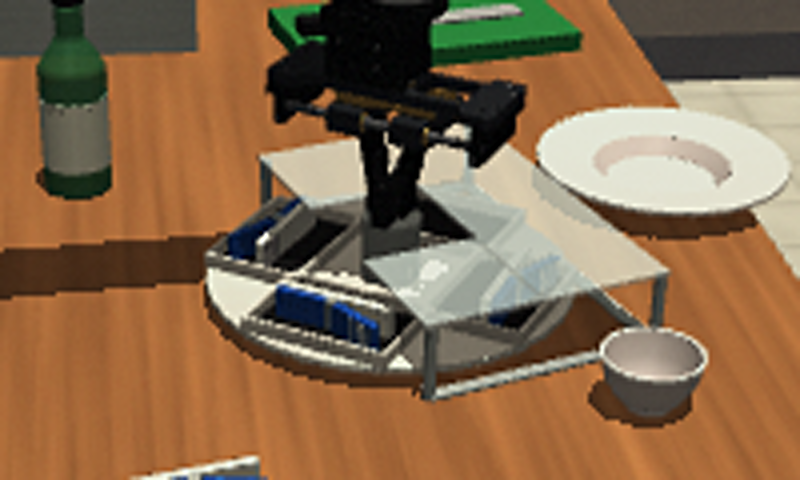

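```bash
python3 -m creep '[{"tx":0.002,"ty":0.0025,"tz":0,"rx":0,"ry":0,"rz":9},{"tx":0,"ty":0,"tz":0,"rx":0,"ry":0,"rz":9},{"tx":0,"ty":0,"tz":0,"rx":0,"ry":0,"rz":10},{"tx":0,"ty":0,"tz":0,"rx":0,"ry":0,"rz":10},{"tx":0,"ty":0,"tz":0,"rx":0,"ry":0,"rz":0},{"tx":0,"ty":0,"tz":0,"rx":0,"ry":0,"rz":0}]' 0 35
python3 -c "
from h import *
goto(.605,.2345,.101,17.5);print(env.get_obs()['wrist_torque'])"
python3 -m creep '[{"tx":0,"ty":0,"tz":0,"rx":0,"ry":0,"rz":0},{"tx":0,"ty":0,"tz":0,"rx":0,"ry":0,"rz":0},{"tx":0,"ty":0,"tz":-0.03,"rx":0,"ry":0,"rz":0},{"tx":0,"ty":0,"tz":-0.04,"rx":0,"ry":0,"rz":0},{"tx":0,"ty":0,"tz":0,"rx":0,"ry":0,"rz":0},{"tx":0,"ty":0,"tz":0,"rx":0,"ry":0,"rz":0}]' 0.046 35
python3 -c "
from h import *
goto(.605,.2345,.17,17.5)
c=cam('side');crop(c,220,120,420,240,4,'pics/s30.png')"
```

```text
time_s: 49.98
tool_pos: [0.601, 0.2358, 0.104]
tool_rot: [-179.6, 1.0, 18.5]
force: [-23.2, -1.2, 18.9]
grip_width: 0.016
t 50.0 pos [0.601  0.2358 0.104 ] yaw 18.5 w 0.0160 F [-23.2  -1.2  18.9] q3 46 q7 -78
rz first 0.99  then tx 0.0034 ty 0.0024 tz 0.0030
[-0.34032895  5.17837949 -0.09940898]
time_s: 50.72
tool_pos: [0.6091, 0.234, 0.1737]
tool_rot: [180.0, -0.0, 18.4]
force: [-0.1, 0.4, -0.4]
grip_width: 0.046
t 50.7 pos [0.6091 0.234  0.1737] yaw 18.4 w 0.0460 F [-0.1  0.4 -0.4] q3 49 q7 -80
rz first 0.88  then tx -0.0037 ty -0.0017 tz 0.0037
```

View pics/s30.png

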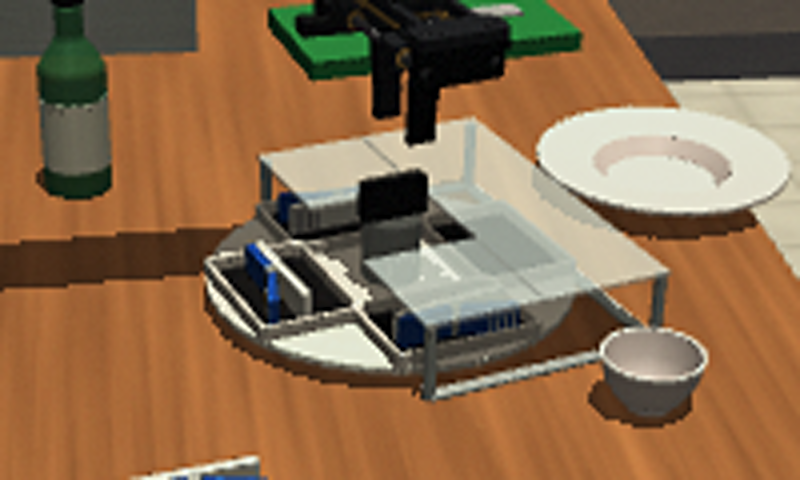

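```bash
python3 -m creep '[{"tx":0,"ty":0,"tz":0,"rx":0,"ry":0,"rz":-10},{"tx":0,"ty":0,"tz":0,"rx":0,"ry":0,"rz":-10},{"tx":0,"ty":0,"tz":0,"rx":0,"ry":0,"rz":-10},{"tx":0,"ty":0,"tz":0,"rx":0,"ry":0,"rz":-10},{"tx":0,"ty":0,"tz":0,"rx":0,"ry":0,"rz":-10},{"tx":0,"ty":0,"tz":0,"rx":0,"ry":0,"rz":-10},{"tx":0,"ty":0,"tz":0,"rx":0,"ry":0,"rz":-10},{"tx":0,"ty":0,"tz":0,"rx":0,"ry":0,"rz":-10},{"tx":0,"ty":0,"tz":0,"rx":0,"ry":0,"rz":-10},{"tx":0,"ty":0,"tz":0,"rx":0,"ry":0,"rz":-10},{"tx":0,"ty":0,"tz":0,"rx":0,"ry":0,"rz":-10},{"tx":0,"ty":0,"tz":0,"rx":0,"ry":0,"rz":-10},{"tx":0,"ty":0,"tz":0,"rx":0,"ry":0,"rz":-10},{"tx":0,"ty":0,"tz":0,"rx":0,"ry":0,"rz":-10},{"tx":0,"ty":0,"tz":0,"rx":0,"ry":0,"rz":-10},{"tx":0,"ty":0,"tz":0,"rx":0,"ry":0,"rz":-10},{"tx":0,"ty":0,"tz":0,"rx":0,"ry":0,"rz":-10},{"tx":0,"ty":0,"tz":0,"rx":0,"ry":0,"rz":-9},{"tx":0,"ty":0,"tz":0,"rx":0,"ry":0,"rz":0},{"tx":0,"ty":0,"tz":0,"rx":0,"ry":0,"rz":0}]'
python3 -c "
from h import *
goto(.605,.2345,.103,197.5)"
```

```text
time_s: 53.28
tool_pos: [0.6086, 0.2341, 0.1732]
tool_rot: [-180.0, -0.1, -162.7]
force: [0.1, 0.6, 0.9]
grip_width: 0.046
t 53.3 pos [0.6086 0.2341 0.1732] yaw -162.7 w 0.0460 F [0.1 0.6 0.9] q3 17 q7 89
rz first -0.24  then tx 0.0033 ty 0.0015 tz 0.0702
```

```bash
python3 -m creep '[{"tx":0.0033,"ty":0.0015,"tz":0.03,"rx":0,"ry":0,"rz":0},{"tx":0,"ty":0,"tz":0.025,"rx":0,"ry":0,"rz":0},{"tx":0,"ty":0,"tz":0.015,"rx":0,"ry":0,"rz":0},{"tx":0,"ty":0,"tz":0,"rx":0,"ry":0,"rz":0},{"tx":0,"ty":0,"tz":0,"rx":0,"ry":0,"rz":0}]' 
python3 -m creep '[{"tx":0,"ty":0,"tz":0,"rx":0,"ry":0,"rz":0},{"tx":0,"ty":0,"tz":0,"rx":0,"ry":0,"rz":0},{"tx":0,"ty":0,"tz":0,"rx":0,"ry":0,"rz":0},{"tx":0,"ty":0,"tz":0,"rx":0,"ry":0,"rz":0},{"tx":0,"ty":0,"tz":0,"rx":0,"ry":0,"rz":9},{"tx":0,"ty":0,"tz":0,"rx":0,"ry":0,"rz":9},{"tx":0,"ty":0,"tz":0,"rx":0,"ry":0,"rz":9},{"tx":0,"ty":0,"tz":0,"rx":0,"ry":0,"rz":9},{"tx":0,"ty":0,"tz":0,"rx":0,"ry":0,"rz":9}]' 0 35
python3 -c "
from h import *
goto(.605,.2345,.103,107.5);print(env.get_obs()['wrist_torque'])"
```

```text
time_s: 53.9
tool_pos: [0.6061, 0.235, 0.1051]
tool_rot: [180.0, 0.1, -162.6]
force: [0.1, 0.8, 0.6]
grip_width: 0.0462
time_s: 55.02
tool_pos: [0.6047, 0.2358, 0.1044]
tool_rot: [180.0, -0.1, 152.2]
force: [-2.6, 1.9, 2.7]
grip_width: 0.0156
t 55.0 pos [0.6047 0.2358 0.1044] yaw 152.2 w 0.0156 F [-2.6  1.9  2.7] q3 24 q7 47
rz first 44.72  then tx -0.0013 ty -0.0001 tz 0.0014
[0.23502138 0.44291674 0.23654882]
```

```bash
python3 -m creep '[{"tx":0,"ty":0,"tz":0,"rx":0,"ry":0,"rz":9},{"tx":0,"ty":0,"tz":0,"rx":0,"ry":0,"rz":9},{"tx":0,"ty":0,"tz":0,"rx":0,"ry":0,"rz":9},{"tx":0,"ty":0,"tz":0,"rx":0,"ry":0,"rz":9},{"tx":0,"ty":0,"tz":0,"rx":0,"ry":0,"rz":9},{"tx":0,"ty":0,"tz":0,"rx":0,"ry":0,"rz":0},{"tx":0,"ty":0,"tz":0,"rx":0,"ry":0,"rz":0}]' 0 35
python3 -c "
from h import *
goto(.605,.2345,.103,107.5);print(env.get_obs()['wrist_torque'])
c=cam('side');crop(c,220,120,420,240,4,'pics/s31.png')"
```

```text
time_s: 55.9
tool_pos: [0.6037, 0.235, 0.1043]
tool_rot: [-179.8, -0.1, 107.5]
force: [-5.1, 0.5, 5.3]
grip_width: 0.0161
t 55.9 pos [0.6037 0.235  0.1043] yaw 107.5 w 0.0161 F [-5.1  0.5  5.3] q3 33 q7 5
rz first -0.04  then tx -0.0008 ty 0.0011 tz 0.0013
[-0.19869394  0.96092456  0.02702447]
```

View pics/s31.png

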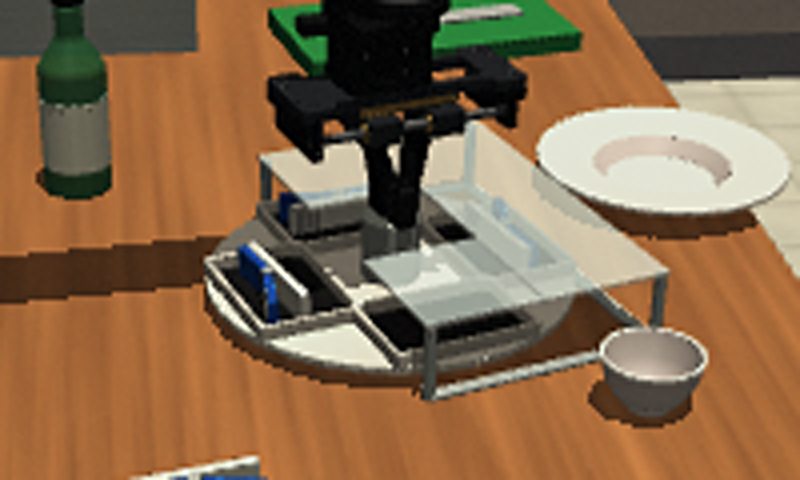

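One more 90° clockwise; the empty bay (near side) comes to the front.

```bash
python3 -m creep '[{"tx":0,"ty":-0.001,"tz":0,"rx":0,"ry":0,"rz":9},{"tx":0,"ty":0,"tz":0,"rx":0,"ry":0,"rz":9},{"tx":0,"ty":0,"tz":0,"rx":0,"ry":0,"rz":9},{"tx":0,"ty":0,"tz":0,"rx":0,"ry":0,"rz":9},{"tx":0,"ty":0,"tz":0,"rx":0,"ry":0,"rz":9}]' 0 35
python3 -c "
from h import *
goto(.605,.2345,.103,17.5);print(env.get_obs()['wrist_torque'])"
python3 -m creep '[{"tx":0,"ty":0,"tz":0,"rx":0,"ry":0,"rz":9},{"tx":0,"ty":0,"tz":0,"rx":0,"ry":0,"rz":9},{"tx":0,"ty":0,"tz":0,"rx":0,"ry":0,"rz":9},{"tx":0,"ty":0,"tz":0,"rx":0,"ry":0,"rz":9},{"tx":0,"ty":0,"tz":0,"rx":0,"ry":0,"rz":9},{"tx":0,"ty":0,"tz":0,"rx":0,"ry":0,"rz":0}]' 0 35
python3 -c "
from h import *
goto(.605,.2345,.103,17.5);print(env.get_obs()['wrist_torque'])"
python3 -m creep '[{"tx":0,"ty":0,"tz":0,"rx":0,"ry":0,"rz":0},{"tx":0,"ty":0,"tz":0,"rx":0,"ry":0,"rz":0},{"tx":0,"ty":0,"tz":-0.03,"rx":0,"ry":0,"rz":0},{"tx":0,"ty":0,"tz":-0.04,"rx":0,"ry":0,"rz":0},{"tx":0,"ty":0,"tz":-0.03,"rx":0,"ry":0,"rz":0},{"tx":0,"ty":0,"tz":0,"rx":0,"ry":0,"rz":0}]' 0.056 20
python3 -c "
from h import *
goto(.4652,-.0441,.2,192.8)
c=cam('side');cv2.imwrite('pics/s32.png',c['pixels'][:,:,::-1])
c=cam('scene');crop(c,160,140,460,310,2.6,'pics/sc32.png')"
```

```text
time_s: 56.58
tool_pos: [0.6025, 0.2351, 0.1044]
tool_rot: [-179.8, 0.1, 62.2]
force: [-6.9, -0.0, 5.1]
grip_width: 0.0155
t 56.6 pos [0.6025 0.2351 0.1044] yaw 62.2 w 0.0155 F [-6.9 -0.   5.1] q3 42 q7 -36
rz first 44.73  then tx 0.0023 ty 0.0013 tz 0.0014
[-0.2148503   1.27425628  0.25431543]
time_s: 57.32
tool_pos: [0.6016, 0.2361, 0.1043]
tool_rot: [-179.8, 0.3, 17.5]
force: [-8.7, 1.4, 7.7]
grip_width: 0.016
t 57.3 pos [0.6016 0.2361 0.1043] yaw 17.5 w 0.0160 F [-8.7  1.4  7.7] q3 51 q7 -77
rz first -0.03  then tx 0.0027 ty 0.0025 tz 0.0013
[ 0.07274736  1.8442477  -0.03061128]
time_s: 58.08
tool_pos: [0.6063, 0.2341, 0.2069]
tool_rot: [-180.0, -0.3, 17.4]
force: [-0.1, 0.9, -1.2]
grip_width: 0.0555
t 58.1 pos [0.6063 0.2341 0.2069] yaw 17.4 w 0.0555 F [-0.1  0.9 -1.2] q3 54 q7 -80
rz first -175.42  then tx 0.1992 ty -0.2400 tz 0.0069
```

View pics/s32.png

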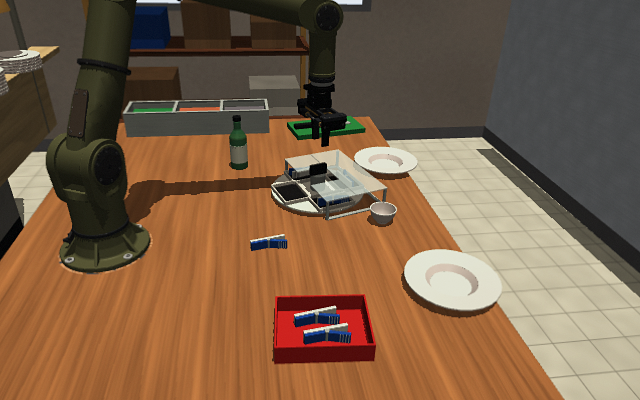

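View pics/sc32.png

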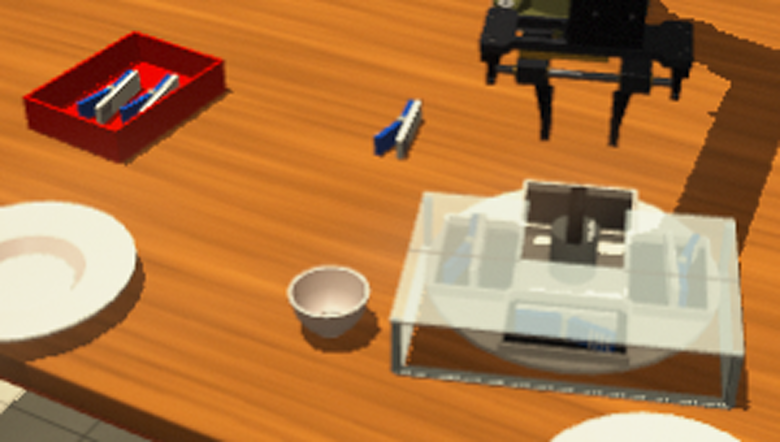

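```bash
python3 -m creep '[{"tx":0,"ty":0,"tz":0,"rx":0,"ry":0,"rz":-10},{"tx":0,"ty":0,"tz":0,"rx":0,"ry":0,"rz":-10},{"tx":0,"ty":0,"tz":0,"rx":0,"ry":0,"rz":-10},{"tx":0,"ty":0,"tz":0,"rx":0,"ry":0,"rz":-10},{"tx":0,"ty":0,"tz":0,"rx":0,"ry":0,"rz":-10},{"tx":0,"ty":0,"tz":0,"rx":0,"ry":0,"rz":-10},{"tx":0,"ty":0,"tz":0,"rx":0,"ry":0,"rz":-10},{"tx":0,"ty":0,"tz":0,"rx":0,"ry":0,"rz":-10},{"tx":0,"ty":0,"tz":0,"rx":0,"ry":0,"rz":-10},{"tx":0,"ty":0,"tz":0,"rx":0,"ry":0,"rz":-10},{"tx":0,"ty":0,"tz":0,"rx":0,"ry":0,"rz":-10},{"tx":0,"ty":0,"tz":0,"rx":0,"ry":0,"rz":-10},{"tx":0,"ty":0,"tz":0,"rx":0,"ry":0,"rz":-10},{"tx":0,"ty":0,"tz":0,"rx":0,"ry":0,"rz":-10},{"tx":0,"ty":0,"tz":0,"rx":0,"ry":0,"rz":-10},{"tx":0,"ty":0,"tz":0,"rx":0,"ry":0,"rz":-10},{"tx":0,"ty":0,"tz":0,"rx":0,"ry":0,"rz":-10},{"tx":0,"ty":0,"tz":0,"rx":0,"ry":0,"rz":-5.4},{"tx":0,"ty":0,"tz":0,"rx":0,"ry":0,"rz":0}]'
python3 -m creep '[{"tx":0.0332,"ty":-0.04,"tz":0,"rx":0,"ry":0,"rz":0},{"tx":0.0332,"ty":-0.04,"tz":0,"rx":0,"ry":0,"rz":0},{"tx":0.0332,"ty":-0.04,"tz":0,"rx":0,"ry":0,"rz":0},{"tx":0.0332,"ty":-0.04,"tz":0,"rx":0,"ry":0,"rz":0},{"tx":0.0332,"ty":-0.04,"tz":0,"rx":0,"ry":0,"rz":0},{"tx":0.0332,"ty":-0.04,"tz":0,"rx":0,"ry":0,"rz":0},{"tx":0,"ty":0,"tz":0,"rx":0,"ry":0,"rz":0},{"tx":0,"ty":0,"tz":0,"rx":0,"ry":0,"rz":0}]'
python3 -c "
from h import *
goto(.4652,-.0441,.04,192.8)
c=cam('wrist');cv2.imwrite('pics/w33.png',c['pixels'][:,:,::-1])"
```

```text
time_s: 60.55
tool_pos: [0.6037, 0.2341, 0.2024]
tool_rot: [-180.0, -0.1, -167.3]
force: [-0.5, 0.7, -0.0]
grip_width: 0.0563
time_s: 61.55
tool_pos: [0.4634, -0.0431, 0.2038]
tool_rot: [180.0, 0.0, -167.2]
force: [-0.2, 1.1, -0.5]
grip_width: 0.0562
t 61.5 pos [ 0.4634 -0.0431  0.2038] yaw -167.2 w 0.0562 F [-0.2  1.1 -0.5] q3 32 q7 103
rz first -0.04  then tx -0.0015 ty -0.0014 tz 0.1638
```

View pics/w33.png

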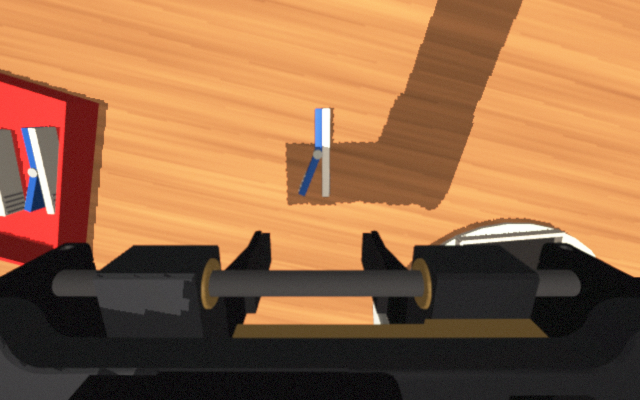

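```bash
python3 -m creep '[{"tx":-0.0015,"ty":-0.0014,"tz":0.05,"rx":0,"ry":0,"rz":0},{"tx":0,"ty":0,"tz":0.05,"rx":0,"ry":0,"rz":0},{"tx":0,"ty":0,"tz":0.04,"rx":0,"ry":0,"rz":0},{"tx":0,"ty":0,"tz":0.023,"rx":0,"ry":0,"rz":0},{"tx":0,"ty":0,"tz":0,"rx":0,"ry":0,"rz":0},{"tx":0,"ty":0,"tz":0,"rx":0,"ry":0,"rz":0}]'
python3 -m creep '[{"tx":0,"ty":0,"tz":0,"rx":0,"ry":0,"rz":0},{"tx":0,"ty":0,"tz":0,"rx":0,"ry":0,"rz":0},{"tx":0,"ty":0,"tz":0,"rx":0,"ry":0,"rz":0},{"tx":0,"ty":0,"tz":0,"rx":0,"ry":0,"rz":0},{"tx":0,"ty":0,"tz":0,"rx":0,"ry":0,"rz":0},{"tx":0,"ty":0,"tz":0,"rx":0,"ry":0,"rz":0},{"tx":0,"ty":0,"tz":0,"rx":0,"ry":0,"rz":0}]' 0 20
python3 -c "
from h import *
goto(.555,-.32,.16,180)"
```

```text
time_s: 62.35
tool_pos: [0.4662, -0.0442, 0.0417]
tool_rot: [-180.0, 0.1, -167.1]
force: [-0.4, 0.7, -0.2]
grip_width: 0.0562
time_s: 63.22
tool_pos: [0.4659, -0.0445, 0.0415]
tool_rot: [180.0, 0.1, -167.2]
force: [1.5, 0.9, 4.9]
grip_width: 0.0162
t 63.2 pos [ 0.4659 -0.0445  0.0415] yaw -167.2 w 0.0162 F [1.5 0.9 4.9] q3 34 q7 111
rz first 12.83  then tx -0.0891 ty -0.2755 tz -0.1185
```

```bash
python3 -m creep '[{"tx":0,"ty":0,"tz":-0.03,"rx":0,"ry":0,"rz":0},{"tx":0,"ty":0,"tz":-0.05,"rx":0,"ry":0,"rz":6.4},{"tx":0,"ty":0,"tz":-0.05,"rx":0,"ry":0,"rz":6.4},{"tx":-0.013,"ty":-0.0465,"tz":0,"rx":0,"ry":0,"rz":0},{"tx":-0.013,"ty":-0.0465,"tz":0,"rx":0,"ry":0,"rz":0},{"tx":-0.013,"ty":-0.0465,"tz":0,"rx":0,"ry":0,"rz":0},{"tx":-0.013,"ty":-0.0465,"tz":0,"rx":0,"ry":0,"rz":0},{"tx":-0.013,"ty":-0.0465,"tz":0,"rx":0,"ry":0,"rz":0},{"tx":-0.013,"ty":-0.0465,"tz":0,"rx":0,"ry":0,"rz":0},{"tx":0,"ty":0,"tz":0,"rx":0,"ry":0,"rz":0},{"tx":0,"ty":0,"tz":0,"rx":0,"ry":0,"rz":0}]' 0 20
python3 -c "
from h import *
goto(.555,-.37,.075,180)
c=cam('wrist');cv2.imwrite('pics/w34.png',c['pixels'][:,:,::-1])"
```

```text
time_s: 64.6
tool_pos: [0.5422, -0.3233, 0.1698]
tool_rot: [179.9, -0.2, 180.0]
force: [0.9, -0.6, -0.6]
grip_width: 0.0159
t 64.6 pos [ 0.5422 -0.3233  0.1698] yaw 180.0 w 0.0159 F [ 0.9 -0.6 -0.6] q3 46 q7 132
rz first -0.03  then tx -0.0128 ty -0.0467 tz 0.0948
```

View pics/w34.png

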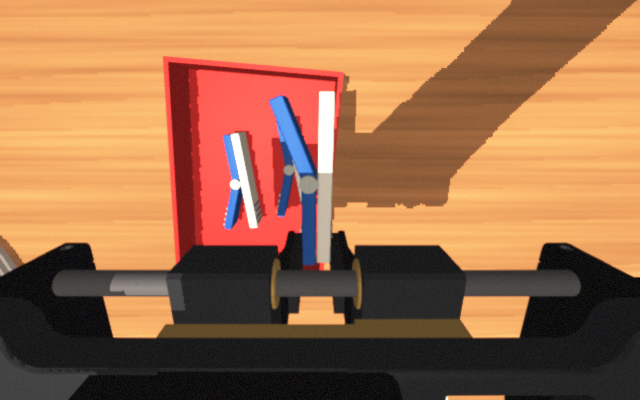

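```bash
python3 -m creep '[{"tx":0,"ty":-0.01,"tz":0.03,"rx":0,"ry":0,"rz":0},{"tx":0,"ty":0,"tz":0.035,"rx":0,"ry":0,"rz":0},{"tx":0,"ty":0,"tz":0.022,"rx":0,"ry":0,"rz":0},{"tx":0,"ty":0,"tz":0,"rx":0,"ry":0,"rz":0},{"tx":0,"ty":0,"tz":0,"rx":0,"ry":0,"rz":0}]' 0 20
python3 -m creep '[{"tx":0,"ty":0,"tz":0,"rx":0,"ry":0,"rz":0},{"tx":0,"ty":0,"tz":0,"rx":0,"ry":0,"rz":0},{"tx":0,"ty":0,"tz":0,"rx":0,"ry":0,"rz":0},{"tx":0,"ty":0,"tz":-0.03,"rx":0,"ry":0,"rz":0},{"tx":0,"ty":0,"tz":-0.05,"rx":0,"ry":0,"rz":0},{"tx":0,"ty":0,"tz":-0.05,"rx":0,"ry":0,"rz":0},{"tx":-0.04,"ty":0,"tz":-0.04,"rx":0,"ry":0,"rz":0},{"tx":-0.04,"ty":0.03,"tz":-0.04,"rx":0,"ry":0,"rz":0},{"tx":0,"ty":0.05,"tz":-0.03,"rx":0,"ry":0,"rz":0},{"tx":0,"ty":0.05,"tz":0,"rx":0,"ry":0,"rz":0},{"tx":0,"ty":0,"tz":0,"rx":0,"ry":0,"rz":0},{"tx":0,"ty":0,"tz":0,"rx":0,"ry":0,"rz":0},{"tx":0,"ty":0,"tz":0,"rx":0,"ry":0,"rz":0}]' 0.056 20
python3 -c "
from h import *
goto(.5838,-.2409,.2,168.2)
c=cam('wrist');cv2.imwrite('pics/w35.png',c['pixels'][:,:,::-1])
c=cam('side');crop(c,220,130,420,370,2.5,'pics/s35.png')"
```

```text
time_s: 65.28
tool_pos: [0.5441, -0.3338, 0.0853]
tool_rot: [-180.0, 0.1, -179.9]
force: [-0.3, -0.5, -0.8]
grip_width: 0.0162
time_s: 66.9
tool_pos: [0.6216, -0.2064, 0.3231]
tool_rot: [-180.0, -0.0, 179.9]
force: [-0.6, 0.0, -0.1]
grip_width: 0.0561
t 66.9 pos [ 0.6216 -0.2064  0.3231] yaw 179.9 w 0.0561 F [-0.6  0.  -0.1] q3 46 q7 117
rz first 11.65  then tx 0.0299 ty -0.0415 tz 0.1231
```

View pics/w35.png

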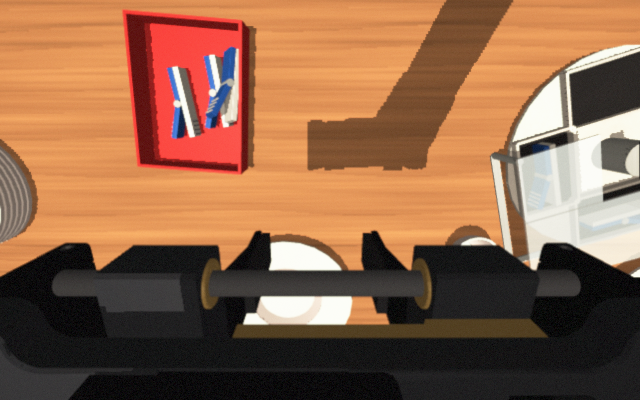

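View pics/s35.png

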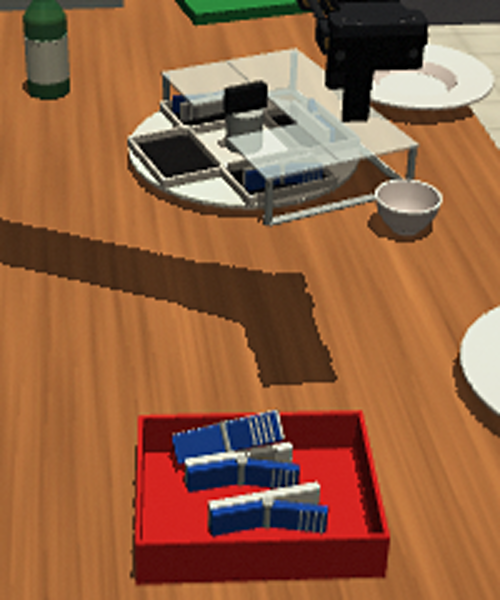

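```bash
python3 - <<'E'
from h import *
np.set_printoptions(precision=4,suppress=True)
c=cam("wrist"); crop(c,110,0,260,180,4,"pics/z36.png")
P=plane(c,[(123,10),(244,22),(245,173),(138,165)],.045);print(P[:,:2],P.mean(0))
print(plane(c,[(221,87)],.035),plane(c,[(221,87)],.055))
# move-free check of caddy from scene
c=cam("scene");crop(c,300,195,460,305,5,"pics/sc36.png")
c=cam("side");
print("side rivet third",plane(c,[(220+227/2.5,130+437/2.5)],.035))
E
```

```text
[[ 0.4195 -0.4491]
 [ 0.4336 -0.2976]
 [ 0.6284 -0.3103]
 [ 0.6163 -0.4652]] [ 0.5245 -0.3805  0.045 ]
[[ 0.51   -0.3372  0.035 ]] [[ 0.5115 -0.331   0.055 ]]
side rivet third [[ 0.5074 -0.3299  0.035 ]]
```

View pics/z36.png

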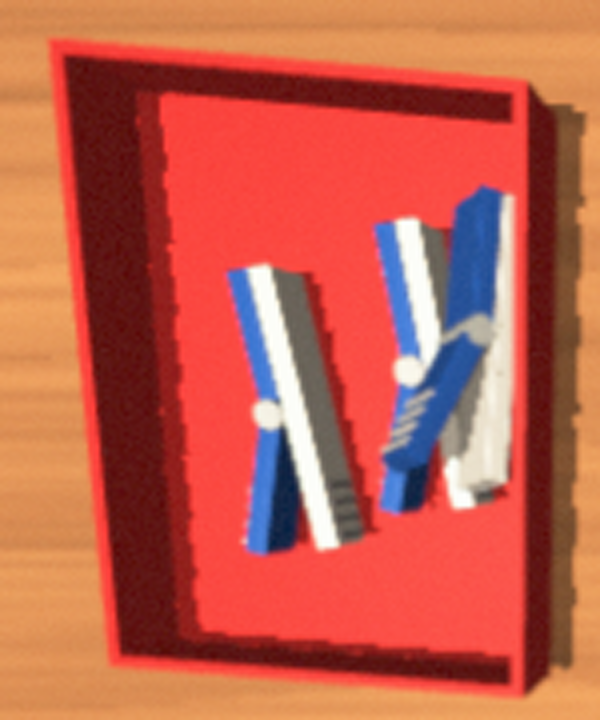

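View pics/sc36.png

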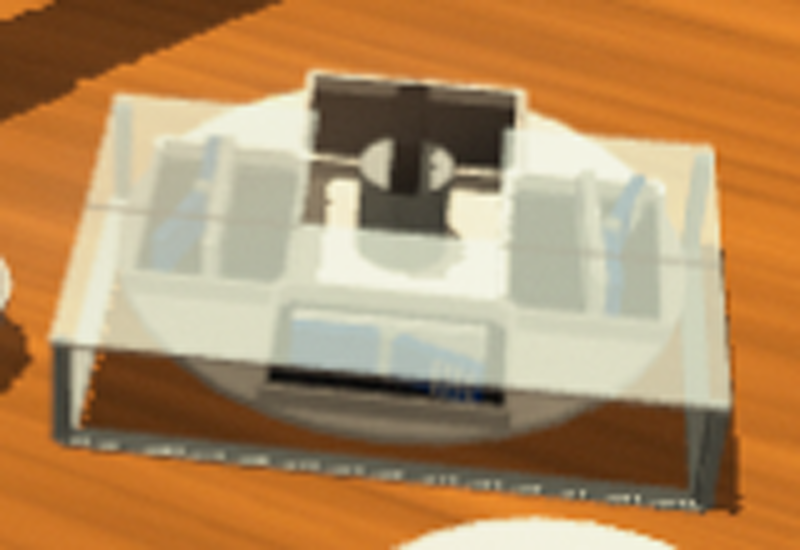

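```bash
python3 -c "
from h import *
o=env.get_obs();print(o['time_s'],o['force'],o['joint_velocities'].round(2))
print(env.sign_off())"
```

```text
67.15 [ 0.10845846 -0.24383028  0.54134622] [-0.27 -0.18 -0.11  0.07 -0.04 -0.06 -0.03]
the job is handed in; nothing more can be done
None
```

All six clips are sorted and I handed the job in at 67 s. The system gives no verdict, so what follows is from my own measurements.

- **Sorting:** at a 20 N squeeze, three clips stayed 31–32 mm wide and are stiff. The other three collapsed to 16–17 mm and are weak. The three stiff clips lie one each in three caddy bays, and the three weak ones are in the red tub.
- **Turntable:** after the third stiff clip it hit its end stop with a loaded bay in front. I turned it back clockwise by three clicks to bring the empty bay round.
- **Last pictures:** the front bay is empty and square, and the other three bays each hold one clip, apparently flat, though I only saw them through the clear cover. I judged the caddy to be clicked home by eye, not by measuring its angle.
- **Tub:** the third weak clip leans tilted on another one. Its middle is about 45–50 mm from the tub centre, where 75 mm is allowed, and by eye it sits well under the height limit.
- **Bowl, bottle and arm:** the white bowl and green bottle look unmoved, and the arm was clear of everything with about 0 N on the tool. The highest wrist force I saw was about 30 N, briefly, during one turn of the bar.

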